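# Put a dark microplate away in its sprung light-tight case

### The job

Take the full-size black microplate out of the white rack and slide it on its long edge into the slot of the grey light-tight case, pushing it right down until its top edge is flush with the slot's mouth. Then bring the case's sprung flap down and ease it gently shut by hand, never letting it slam. Leave the smaller plate in the rack, and everything else on the worktop, where it is.

Things in the scene. Friction and masses are not known exactly. Their poses are not given: they have to be found in the camera images.
- plate_c (a point): Centre of the full-size black microplate: loose, rigid, 15 mm thick (its x), 127 mm long (its y), 85 mm high (its z) as it stands on a long edge in the rack; 0.09 to 0.18 kg. It stands in one of the rack's two grooves (which one varies), its upper 60 mm free on both faces. It may go into the case either way round.
- half_plate_c (a point): Centre of the small black plate, 15 mm thick (x), 85 mm long (y), 58 mm high (z), which stands in the rack's other groove. Leave it.
- rack: White plastic rack fixed to the worktop, 150 mm (x) by 160 mm (y). Origin: centre of its underside. Two grooves run along its y, centred at x = -35 mm and +35 mm; groove floor 6 mm above the worktop, groove walls 6 mm thick up to 28 mm above the worktop, about 1.2 mm of play on each face of the plate and 4 mm at each end.
- case: Grey metal case fixed to the worktop, 68 mm (x) by 160 mm (y), rim 108 mm above the worktop. Origin: centre of its underside, z up. An aluminium insert inside, flat-topped and level with the rim, holds one upright slot, 17.5 mm wide along x, 133 mm long along y, centred on y = 0. The flap's hinge axis is parallel to y, at x = +40 mm, z = 114 mm, on the far long side.
- mouth (a point): Centre of the case's rim, 108 mm up, axes as the case's. The insert floats: the slot's middle is up to 7 mm off this point along x, either way; not reported, see or feel it out with the plate. In the slot a shoe slides stiffly (5 N pushes it down, it stays where left), starting 40 to 55 mm below the mouth; on its stop, 85 mm down, the plate is flush.
- flap (a joint): Angle of the flap, a grey sheet 4 mm thick, 74 mm deep. 0: shut, level, underside 4 mm above the rim; it grows as the free edge swings up and over to the case's +x, to a stop at 2.4. Spring and weight pull it shut (under 0.12 N m): above about 2.0 it rests open (it starts there), below 1.9 it snaps shut unless held. It cannot shut over a plate more than 4 mm proud.
- bar (a point): Point on the axis of the flap's grip bar: round, steel, 14 mm thick, along the flap's free edge, parallel to the hinge, 85 mm from the hinge axis. It stands out past the case's +y end, from y = 80 to 145 mm in the case's frame; this point is at y = 112 mm, free all round. The bar can turn between fingers that pinch it as the flap swings.
- bottle: Amber bottle, 66 mm wide, 150 mm tall; origin under its centre. Bystander.
- jar: Clear jar with a white cap, 60 mm wide, 70 mm tall; origin under its centre. Bystander.
- trough: White open trough, 60 x 130 x 30 mm; origin under its centre. Bystander.
- tipbox: Blue tip box, 85 x 125 x 60 mm; origin under its centre. Bystander.
- beaker: Glass beaker, 66 mm wide, 80 mm tall; origin under its centre. Bystander.
- flatplate: Grey lidded plate lying flat, 85 x 127 x 19 mm; origin under its centre. Bystander.
There are look-alikes about, which are no part of the job. What is shaped like the part that bears plate_c but red is not meant. Leave any yellow look-alike of the case alone.

How it is judged:
By the outcome, as a careful person would: the job done as asked, in the order asked, and still so for the second after the job is handed in, with the robot touching nothing.
It also fails if it takes over 72 s, if anything falls off the work surface, if the arm or the gripper's body presses on something with over 40 N, if the wrist force passes 120 N, or if a joint passes its speed limit or range.

### The arm

A 6-joint arm with a two-finger parallel gripper is mounted at the origin on the work surface. World frame = base frame: x ahead of the robot, y to its left, z up, the work surface at z = 0. Lengths are in mm, angles in rad, forces in N, time in s.
With the tool pointing down it reaches from about 350 to 975 mm from the base axis. Payload 7.1 kg.
Tool frame: the origin (TCP) lies at the very end of the fingers, on their centre line; the grasp point (between the pads) lies 19 mm behind it; z points along the fingers, y is the direction in which the jaws open and shut (so a half turn about z gives the same grasp; the last joint's range is limited). The gripper opens to 88 mm and grips with 3 to 60 N. Pads are 20 mm wide; open, the fingers measure 115 mm over their backs; the gripper's body (75 mm by 178 mm) begins 61 mm behind the grasp point.
Start: joints at [-1.233, 0.423, 1.63, -0, 1.089, -0.019], TCP at [218.315, -585.613, 185.975] pointing down, gripper open.
Joint ranges: [-3, 3], [-0.9, 2.11], [0.09, 2.58], [-1.31, 4.45], [0.11, 2.69], [-2.54, 2.54]. Speed limits (rad/s): [2.39, 2.39, 3.01, 3.14, 3.14, 3.14].

### API

Orientations are given as a rotation vector (axis times angle).
In Python, from workcell import readout, imaging, close_job gives the robot as it stands.
- The arm moves only by the tool carry_out, never from a script. Its argument "rows" is a list of rows, each a list of 3 entries, a list of its own where there are three numbers: the shift along the tool's x, y, z in m, then the turn, a rotation vector about the tool's x, y, z in rad, then the closure, from 0 (fully open) to 1 (shut). In form: [[[dx, dy, dz], [wx, wy, wz], hand], ...]. A call has 1 to 12 rows; each row shifts and turns the commanded pose from where the row before left it, along the tool's axes as they then stand; what a row does not reach is not made up. A row lasts 1/12 s, in which the tool goes at most 41.7 mm and 7.16 degrees, less where a joint would pass 70% of its speed; a pose out of reach is approached as far as the arm can. A call with a gripper value outside its range is refused whole. The fingers move at their own pace and stop on an object; the grip force is fixed at half the most. Time passes only in rows, so rows that do not move let the fingers close. It gives the time, the measured TCP pose, the force and the opening at its end, in the units of the state.
- readout.get_obs(): the state, without advancing time (a new reading comes with each control period).
- imaging.get_image(name): name is "side" or "top" or "wrist"; returns the picture (480x640x3 uint8, red, green, blue); there is no depth.
- imaging.camera_params(name): a dict with "fx", "fy", "cx", "cy" (pixels), "rvec" (rotation vector, rad) and "tvec" (3), from world to camera coordinates, as OpenCV has them; the wrist camera has in their place "T_tool_cam" (4x4, takes a point from camera to tool coordinates, whose origin is the TCP and whose axes are the flange's). Camera axes: x right, y down, z forward; pixel columns grow to the right and rows downward; lengths in mm; the calibration is good to about 2 mm. The wrist camera is an equidistant fisheye: a pixel r from the principal point sees the ray r / f radians off the axis. A picture is of the moment at which its call begins: read the wrist's pose just before it. camera_params takes no time and is no camera call.
- close_job(): hands the job in, once; it reports no verdict.
The state is a dict: "t": time; "qpos": joint angles; "qvel": joint speeds; "joint_torque": joint torques, N m; "ee_pos": TCP position; "orientation": TCP orientation; "ft_force": force on the tool from outside, world axes, zero at the start; "moment": the same for the moment, N m; "width": finger opening in mm.
Only numpy, scipy, OpenCV 4.12 (cv2) and the standard library are available. Lean on these libraries where they do the work, as an engineer would, in place of code of your own. Each camera call takes 0.05 s, during which the arm holds its last target.

## Working session

There is one attempt and no reset: what is moved stays moved. The work goes in short steps, Python scripts to look and compute and a tool call to move; the robot and the scene stay as the last step left them, time stands still between calls to the robot, and variables do not carry over. Pictures are saved under pics/ and viewed, and the job is handed in when it is done.

Besides the shell and the picture viewer there is one more tool, called after "Emit:" as a command line: name --argument value ..., lists and objects as JSON in quotes. carry_out: Moves the arm, as the interface text tells. Its arguments: {"type":"object","properties":{"rows":{"type":"array","items":{"type":"array"}}},"required":["rows"]}

```bash
mkdir -p pics; ls
cat > h.py <<'E'
import numpy as np, cv2
from workcell import readout, imaging
def save(n,f):
    im=imaging.get_image(n); cv2.imwrite('pics/'+f,im[:,:,::-1]); return im
E
python3 - <<'E'
from h import *
o=readout.get_obs();print(o)
for n in('side','top'):
    save(n,n+'1.png');print(imaging.camera_params(n))
save('wrist','wrist1.png');print(imaging.camera_params('wrist'))
E
```

```text
pics
{'t': 0.0, 'qpos': array([-1.23299365e+00,  4.23803538e-01,  1.63067722e+00,  8.33364193e-06,
        1.08861031e+00, -1.89694011e-02]), 'qvel': array([-5.78372842e-04, -8.14399384e-04, -2.94797842e-03, -4.53244087e-04,
       -3.75288498e-05, -2.02876527e-04]), 'joint_torque': array([ 1.75413163e-03, -5.44608164e+01, -2.73666143e+01,  6.43203151e-02,
        2.26837612e-02, -1.17263439e-04]), 'ee_pos': array([ 218.12545473, -585.05414824,  185.23005574]), 'orientation': array([-3.09028381e+00, -5.57180069e-01,  3.62014976e-04]), 'ft_force': array([-0.36676556, -0.2775666 , -1.25213933]), 'moment': array([-0.00598623,  0.04180117, -0.02784282]), 'width': 87.6807570952041}
{'fx': 459.28850656149905, 'fy': 459.28850656149905, 'cx': 319.5703933180347, 'cy': 238.2710952450678, 'rvec': array([ 1.05019435, -2.35122581,  1.1073944 ]), 'tvec': array([320.94487113, 283.0879846 , 973.17868588])}
{'fx': 447.8578686135951, 'fy': 447.8578686135951, 'cx': 323.89177422535516, 'cy': 236.57797755813078, 'rvec': array([ 2.14678119, -2.11906162,  0.15810773]), 'tvec': array([  22.79163621,  493.31195982, 1042.84601048])}
{'fx': 371.64829954431775, 'fy': 371.64829954431775, 'cx': 321.82512151426823, 'cy': 237.84522819583398, 'T_tool_cam': array([[-7.11123447e-04, -9.53461705e-01, -3.01513302e-01,
         8.27233390e+01],
       [ 9.99999643e-01, -5.40725538e-04, -6.48601899e-04,
        -2.09129013e-03],
       [ 4.55381130e-04, -3.01513655e-01,  9.53461750e-01,
        -1.98794922e+02],
       [ 0.00000000e+00,  0.00000000e+00,  0.00000000e+00,
         1.00000000e+00]])}
```

View pics/top1.png

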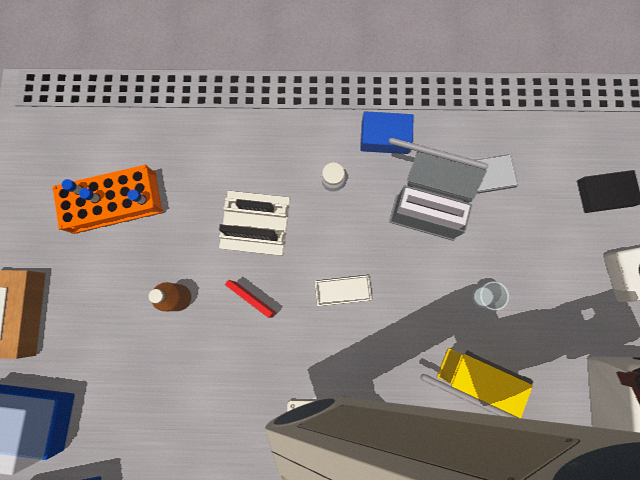

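View pics/side1.png

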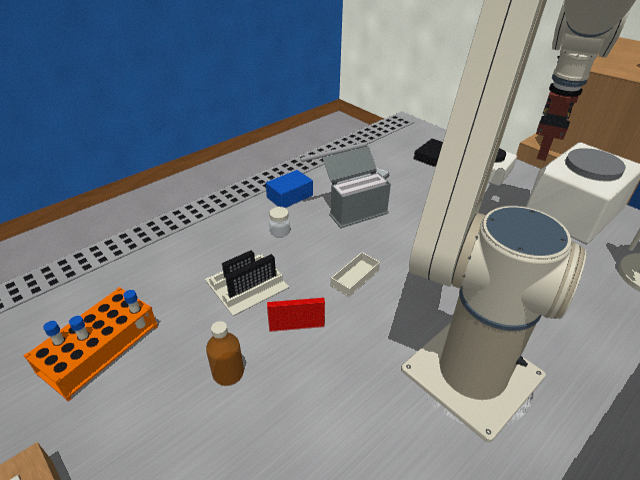

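View pics/wrist1.png

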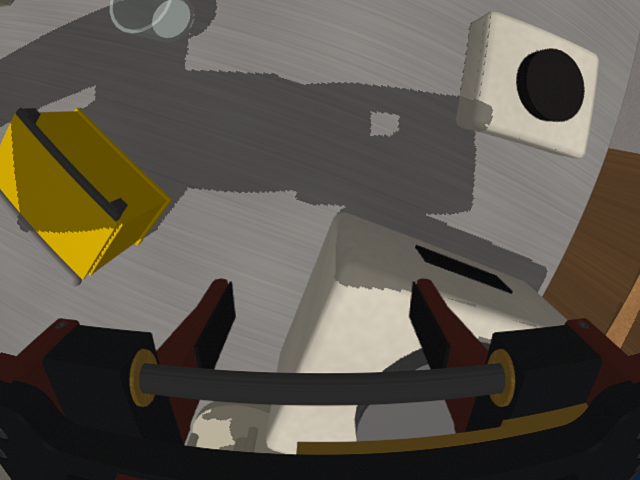

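The top view shows the rack near (255,222), with the full plate in the nearer groove (248,233) and the small plate at (255,205). The grey case is near (435,205) with its bar end at (390,140), and the red and yellow look-alikes are further down. I'll zoom in for precise corners.

```bash
cat >> h.py <<'E'
def ray(n,u,v,P=None):
    P=P or imaging.camera_params(n)
    R=cv2.Rodrigues(np.array(P['rvec']))[0];t=np.array(P['tvec'])
    d=R.T@np.array([(u-P['cx'])/P['fx'],(v-P['cy'])/P['fy'],1.]);return -R.T@t,d/np.linalg.norm(d)
def onz(n,u,v,z):
    c,d=ray(n,u,v);return c+d*(z-c[2])/d[2]
def tri(a,b):
    (c1,d1),(c2,d2)=a,b
    A=np.stack([d1,-d2],1);s=np.linalg.lstsq(A,c2-c1,rcond=None)[0]
    p,q=c1+s[0]*d1,c2+s[1]*d2;return (p+q)/2,np.linalg.norm(p-q)
def proj(n,p):
    P=imaging.camera_params(n);r=cv2.projectPoints(np.array(p,float).reshape(-1,3),np.array(P['rvec']),np.array(P['tvec']),np.array([[P['fx'],0,P['cx']],[0,P['fy'],P['cy']],[0,0,1.]]),None)[0];return r.reshape(-1,2)
E
python3 - <<'E'
from h import *
im=cv2.imread('pics/top1.png')
cv2.imwrite('pics/z1.png',cv2.resize(im[180:265,205:305],None,fx=7,fy=7,interpolation=cv2.INTER_CUBIC))
cv2.imwrite('pics/z2.png',cv2.resize(im[125:250,380:500],None,fx=4.8,fy=4.8,interpolation=cv2.INTER_CUBIC))
im=cv2.imread('pics/side1.png')
cv2.imwrite('pics/z3.png',cv2.resize(im[240:320,195:300],None,fx=7,fy=7,interpolation=cv2.INTER_CUBIC))
cv2.imwrite('pics/z4.png',cv2.resize(im[135:235,285:405],None,fx=6,fy=6,interpolation=cv2.INTER_CUBIC))
E
```

```text
(no output)
```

View pics/z1.png

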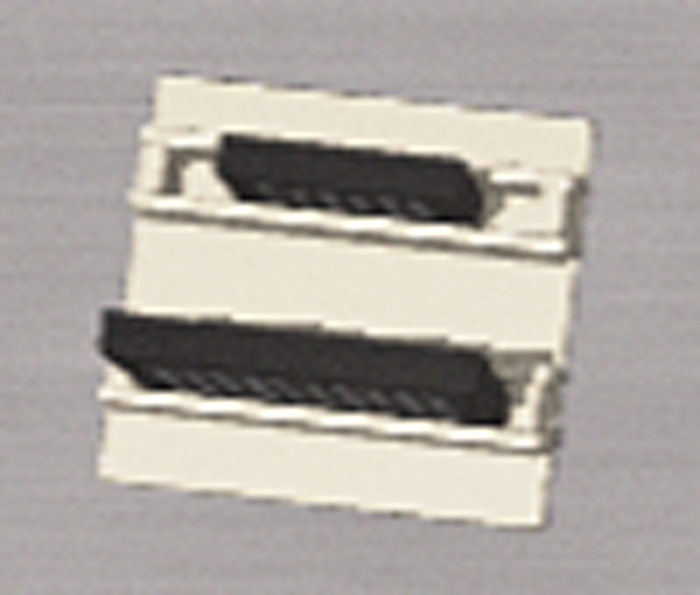

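View pics/z2.png

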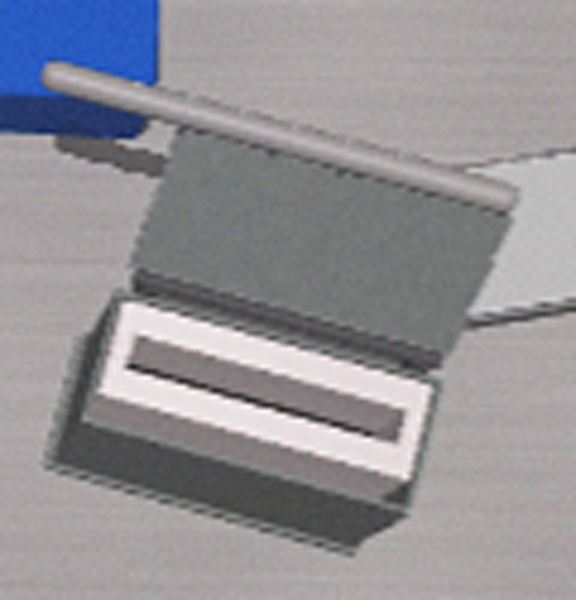

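View pics/z3.png

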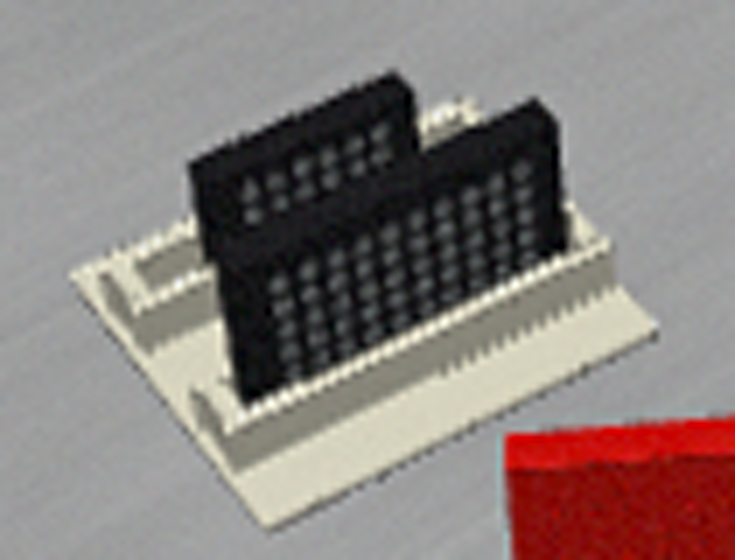

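View pics/z4.png

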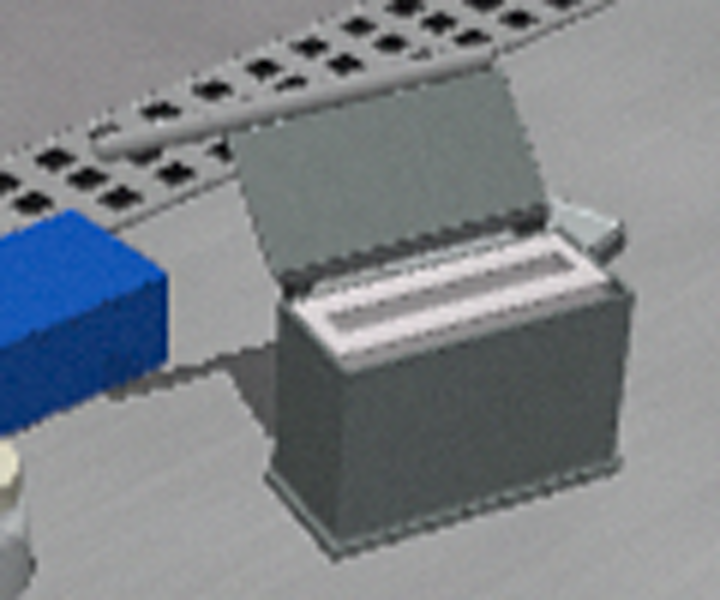

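Run:
```python
from h import *
np.set_printoptions(precision=1,suppress=True)
for n in('top','side'): print(n,ray(n,320,240))
T=lambda x,y:(205+x/7,180+y/7)
r=[onz('top',*T(*p),3) for p in[(157,78),(593,120),(547,527),(100,483)]]
print('rack',*r,np.mean(r,0)); 
for i in range(4): print(np.linalg.norm(r[i]-r[(i+1)%4]))
yd=(r[0]-r[1])+(r[3]-r[2]);print('yaw',np.arctan2(-yd[0],yd[1]))
xd=(r[0]-r[3])+(r[1]-r[2]);print('yaw',np.arctan2(xd[1],xd[0]))
a,b=onz('top',*T(105,312),91),onz('top',*T(500,352),91);print('plate back edge',a,b,np.linalg.norm(a-b))
Z=lambda x,y:(380+x/4.8,125+y/4.8)
s=[onz('top',*Z(*p),108) for p in[(133,337),(407,410),(397,441),(126,366)]];print('slot',*s,np.mean(s,0))
for i in range(4): print(np.linalg.norm(s[i]-s[(i+1)%4]))
yd=(s[0]-s[1])+(s[3]-s[2]);print('yaw',np.arctan2(-yd[0],yd[1]))
c=[onz('top',*Z(*p),108) for p in[(118,293),(441,378),(408,514),(82,424)]];print('rim',*c,np.mean(c,0))
for i in range(4): print(np.linalg.norm(c[i]-c[(i+1)%4]))
yd=(c[0]-c[1])+(c[3]-c[2]);print('yaw',np.arctan2(-yd[0],yd[1]))
S=lambda x,y:(195+x/7,240+y/7); Q=lambda x,y:(285+x/6,135+y/6)
# top-left back / right corners plate by tri
print('bar left end',tri(ray('top',*Z(50,75)),ray('side',*Q(102,148))))
print('bar right end',tri(ray('top',*Z(513,200)),ray('side',*Q(490,60))))
print('slot side', [onz('side',*Q(*p),108) for p in[(328,318),(562,255),(572,270),(340,333)]])
print('rackside', [onz('side',*S(*p),3) for p in[(268,527),(658,330),(72,275)]])
print('plate side top', [onz('side',*S(*p),91) for p in[(535,98),(557,120),(217,268)]])
```

```text
top (array([ 321.1,   15.6, 1108.2]), array([ 0.2,  0. , -1. ]))
side (array([-200. ,  623.7,  837.4]), array([ 0.6, -0.5, -0.6]))
rack [613.1 277.    3. ] [599.2 117.8   3. ] [450.5 130.3   3. ] [464.3 290.2   3. ] [531.8 203.8   3. ]
159.792907006997
149.14136430341875
160.49253424999768
149.36131010301352
yaw -0.08655655028809019
yaw -0.08618013768555849
plate back edge [509.9 269.6  91. ] [498.1 138.3  91. ] 131.80067571944636
slot [ 580.3 -162.4  108. ] [ 546.2 -291.5  108. ] [ 531.1 -286.3  108. ] [ 566.1 -158.9  108. ] [ 555.9 -224.8  108. ]
133.53025291564094
15.94682126702848
132.0986688566313
14.681411626140637
yaw -0.2632354803430286
rim [ 601.9 -155.6  108. ] [ 561.9 -308.2  108. ] [ 496.1 -290.2  108. ] [ 537.6 -137.6  108. ] [ 549.4 -222.9  108. ]
157.7372297943169
68.20467072403149
158.11440121831905
66.7822099476559
yaw -0.2609666064392497
bar left end (array([ 686.5, -116.4,  168.8]), np.float64(2.396265393683807))
bar right end (array([ 631. , -326.9,  163.3]), np.float64(2.536768424275969))
slot side [array([ 573.8, -162.1,  108. ]), array([ 537.8, -287.6,  108. ]), array([ 525.3, -281.1,  108. ]), array([ 560.8, -157.5,  108. ])]
rackside [array([462.4, 289. ,   3. ]), array([446.6, 132.7,   3. ]), array([610.1, 275. ,   3. ])]
plate side top [array([493.5, 145.7,  91. ]), array([479.4, 147. ,  91. ]), array([496. , 274.6,  91. ])]
```

```bash
cat >> h.py <<'E'
from scipy.spatial.transform import Rotation as Rn
import json
def pose():
    o=readout.get_obs();return np.array(o['ee_pos']),Rn.from_rotvec(o['orientation']),o
def Rphi(phi): 
    return Rn.from_matrix(np.array([[np.cos(phi),np.sin(phi),0],[np.sin(phi),-np.cos(phi),0],[0,0,-1]]).T.T)
def plan(wps,hand,start=None):
    """wps: list of (pos,phi,nrows)"""
    p,R,o=pose()
    if start: p,R=np.array(start[0],float),Rphi(start[1])
    rows=[]
    for pos,phi,n in wps:
        pos=np.array(pos,float);R1=Rphi(phi);w=(R.inv()*R1).as_rotvec();p0,R0=p,R
        for i in range(n):
            Ri=R0*Rn.from_rotvec(w*i/n)
            d=Ri.inv().apply((pos-p0)/n)/1000
            rows.append([[round(float(x),4) for x in d],[round(float(x),3) for x in w/n],hand])
        p,R=pos,R1
    for i in range(0,len(rows),12): print(json.dumps(rows[i:i+12]))
    return rows
# case frame
CY=-0.262
def case2w(c,x,y,z): 
    return np.array([c[0]+x*np.cos(CY)-y*np.sin(CY),c[1]+x*np.sin(CY)+y*np.cos(CY),z])
E
python3 - <<'E'
from h import *
print(Rphi(.356).as_rotvec())
plan([([554,-224,235],1.309,13)],0.0)
E
```

```text
[3.09195481 0.5562552  0.        ]
[[[0.0339, -0.017, -0.0038], [-0.0, -0.0, -0.073], 0.0], [[0.0351, -0.0145, -0.0038], [-0.0, -0.0, -0.073], 0.0], [[0.036, -0.0119, -0.0038], [-0.0, -0.0, -0.073], 0.0], [[0.0368, -0.0092, -0.0038], [-0.0, -0.0, -0.073], 0.0], [[0.0374, -0.0065, -0.0038], [-0.0, -0.0, -0.073], 0.0], [[0.0378, -0.0037, -0.0038], [-0.0, -0.0, -0.073], 0.0], [[0.0379, -0.001, -0.0038], [-0.0, -0.0, -0.073], 0.0], [[0.0379, 0.0018, -0.0038], [-0.0, -0.0, -0.073], 0.0], [[0.0377, 0.0046, -0.0038], [-0.0, -0.0, -0.073], 0.0], [[0.0372, 0.0073, -0.0038], [-0.0, -0.0, -0.073], 0.0], [[0.0366, 0.01, -0.0038], [-0.0, -0.0, -0.073], 0.0], [[0.0358, 0.0127, -0.0038], [-0.0, -0.0, -0.073], 0.0]]
[[[0.0347, 0.0153, -0.0038], [-0.0, -0.0, -0.073], 0.0]]
```

Emit:
carry_out --rows '[[[0.0339,-0.017,-0.0038],[0,0,-0.073],0],[[0.0351,-0.0145,-0.0038],[0,0,-0.073],0],[[0.036,-0.0119,-0.0038],[0,0,-0.073],0],[[0.0368,-0.0092,-0.0038],[0,0,-0.073],0],[[0.0374,-0.0065,-0.0038],[0,0,-0.073],0],[[0.0378,-0.0037,-0.0038],[0,0,-0.073],0],[[0.0379,-0.001,-0.0038],[0,0,-0.073],0],[[0.0379,0.0018,-0.0038],[0,0,-0.073],0],[[0.0377,0.0046,-0.0038],[0,0,-0.073],0],[[0.0372,0.0073,-0.0038],[0,0,-0.073],0],[[0.0366,0.01,-0.0038],[0,0,-0.073],0],[[0.0358,0.0127,-0.0038],[0,0,-0.073],0]]'

```text
t: 1.15
ee_pos: [529.7, -250.8, 231.6]
orientation: [-2.56, -1.821, 0.0]
ft_force: [0.5, -0.7, 0.5]
width: 87.8
```

Emit:
carry_out --rows '[[[0.0347,0.0153,-0.0038],[0,0,-0.073],0],[[0,0,0],[0,0,0],0],[[0,0,0],[0,0,0],0],[[0,0,0],[0,0,0],0]]'

```text
t: 1.48
ee_pos: [554.1, -224.9, 234.9]
orientation: [-2.495, -1.908, 0.001]
ft_force: [0.1, 0.6, 0.1]
width: 88.1
```

```bash
cat >> h.py <<'E'
def wray(u,v,p,R):
    P=imaging.camera_params('wrist');x,y=(u-P['cx'])/P['fx'],(v-P['cy'])/P['fy'];th=np.hypot(x,y)
    d=np.array([x/th*np.sin(th),y/th*np.sin(th),np.cos(th)]) if th>0 else np.array([0,0,1.])
    T=np.array(P['T_tool_cam']);return p+R.apply(T[:3,3]),R.apply(T[:3,:3]@d)
def wonz(u,v,z,p,R):
    c,d=wray(u,v,p,R);return c+d*(z-c[2])/d[2]
E
python3 - <<'E'
from h import *
p,R,o=pose();print(p,R.as_rotvec(),o['t'],o['ft_force'])
np.savez('w2.npz',p=p,r=R.as_rotvec())
im=save('wrist','wrist2.png')
E
```

```text
[ 554.0895341  -224.90378456  234.86633378] [-2.49501962e+00 -1.90774346e+00  1.46881711e-03] 1.4833 [0.06689289 0.60018676 0.11315766]
```

View pics/wrist2.png

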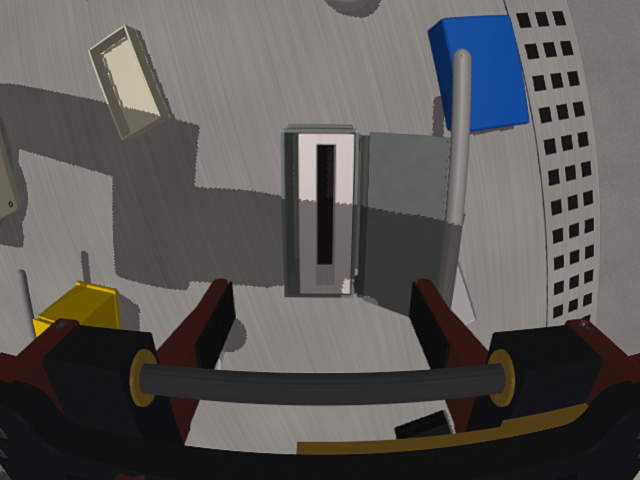

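The slot shows cleanly at about columns 317–335, rows 145–284, with the rim at about 285–357. I'll zoom to measure its edges.

Run:
```python
from h import *
im=cv2.imread('pics/wrist2.png')
cv2.imwrite('pics/z5.png',cv2.resize(im[115:305,270:380],None,fx=3.1,fy=3.1,interpolation=cv2.INTER_CUBIC))
g=im.sum(2)//3
for v in(160,180,230,255): print(v,list(zip(range(280,366),g[v,280:366].tolist())) if v==180 else g[v,280:366].tolist())
print(g[125:300,326].tolist())
```

```text
160 [129, 114, 108, 109, 83, 46, 44, 45, 47, 46, 44, 45, 45, 55, 58, 59, 55, 60, 129, 183, 200, 199, 197, 198, 197, 197, 197, 197, 196, 197, 197, 196, 197, 197, 201, 189, 121, 53, 15, 11, 14, 16, 13, 16, 14, 14, 13, 16, 23, 27, 26, 26, 24, 43, 87, 114, 171, 199, 197, 194, 194, 193, 194, 194, 193, 193, 195, 193, 194, 194, 195, 195, 192, 159, 66, 87, 107, 107, 92, 79, 75, 60, 57, 61, 66, 72]
180 [(280, 133), (281, 116), (282, 108), (283, 108), (284, 84), (285, 57), (286, 44), (287, 45), (288, 46), (289, 45), (290, 44), (291, 44), (292, 46), (293, 52), (294, 59), (295, 59), (296, 57), (297, 58), (298, 112), (299, 174), (300, 199), (301, 195), (302, 195), (303, 194), (304, 194), (305, 194), (306, 194), (307, 194), (308, 194), (309, 194), (310, 194), (311, 194), (312, 194), (313, 195), (314, 197), (315, 184), (316, 116), (317, 51), (318, 15), (319, 15), (320, 15), (321, 14), (322, 10), (323, 16), (324, 15), (325, 15), (326, 15), (327, 19), (328, 23), (329, 28), (330, 29), (331, 26), (332, 26), (333, 55), (334, 90), (335, 129), (336, 172), (337, 195), (338, 193), (339, 192), (340, 192), (3
[... 1072 characters left out ...]
06, 103, 91, 116, 179, 199, 197, 196, 196, 196, 195, 197, 198, 184, 130, 32, 6, 15, 22, 20, 19, 15, 14, 14, 14, 14, 20, 16, 13, 17, 13, 18, 20, 17, 15, 13, 15, 16, 22, 20, 15, 16, 16, 13, 20, 22, 18, 17, 16, 12, 15, 18, 22, 18, 14, 16, 18, 15, 22, 19, 18, 16, 15, 17, 20, 22, 18, 18, 16, 15, 16, 17, 15, 18, 15, 16, 16, 12, 14, 15, 14, 14, 14, 13, 13, 13, 15, 17, 14, 16, 14, 15, 13, 15, 14, 14, 14, 15, 15, 13, 17, 15, 16, 17, 16, 15, 14, 14, 15, 12, 15, 13, 15, 17, 14, 14, 15, 13, 17, 13, 16, 16, 13, 17, 17, 13, 15, 17, 15, 16, 14, 16, 14, 21, 55, 89, 88, 87, 86, 86, 86, 86, 87, 86, 87, 87, 86, 86, 87, 86, 86, 87, 86, 86, 88, 96, 102, 102, 101, 102, 102, 102, 103, 84, 54, 53, 56, 96, 124, 134]
```

View pics/z5.png

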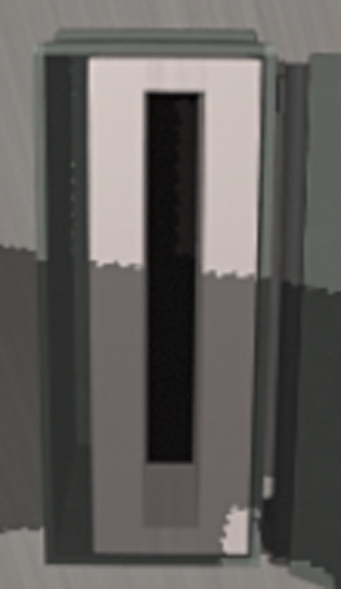

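Run:
```python
from h import *
np.set_printoptions(precision=1,suppress=True)
d=np.load('w2.npz');p=d['p'];R=Rn.from_rotvec(d['r'])
f=lambda u,v,z=108:wonz(u,v,z,p,R)
L=np.array([f(316.1,v) for v in(160,180,230,255)]);Rr=np.array([f(u,v) for u,v in((335.4,160),(335.3,180),(334.6,230),(334.2,255))])
print(L,Rr,np.linalg.norm(L-Rr,axis=1))
for A in(L,Rr):
  q=A[0]-A[-1];print('yaw',np.arctan2(-q[0],q[1]))
e=[f(326,144.6),f(325.5,284.5)];print('ends',e,np.linalg.norm(e[0]-e[1]),'ctr',(e[0]+e[1])/2)
rim=[f(284.5,133),f(357.8,133),f(354,297),f(285.5,297)];print('rim',rim,np.mean(rim,0))
print('rimw', [np.linalg.norm(f(a,v)-f(b,v)) for a,b,v in((284.6,358,180),(285.5,357.5,230))],[(f(a,v)+f(b,v))/2 for a,b,v in((284.6,358,180),)])
# bar points at z=171
print('bar',f(460,55,171),f(447,275,171))
# tip box, distances
# wrist-camera check of top cam: rack etc later
```

```text
[[ 562.1 -173.8  108. ]
 [ 557.3 -190.9  108. ]
 [ 545.1 -235.3  108. ]
 [ 538.6 -258.7  108. ]] [[ 578.3 -178.2  108. ]
 [ 573.7 -195.4  108. ]
 [ 561.4 -239.8  108. ]
 [ 554.9 -263.2  108. ]] [16.9 17.  16.9 16.9]
yaw -0.2697763442543866
yaw -0.2694946244663674
ends [array([ 573.9, -163. ,  108. ]), array([ 539.2, -290.3,  108. ])] 132.00711361284328 ctr [ 556.6 -226.6  108. ]
rim [array([ 542. , -143.4,  108. ]), array([ 603.3, -160.1,  108. ]), array([ 562.6, -310.8,  108. ]), array([ 497.8, -293.3,  108. ])] [ 551.4 -226.9  108. ]
rimw [np.float64(64.99130805292826), np.float64(65.94121057753699)] [array([ 561.8, -192. ,  108. ])]
bar [ 686.2 -117.3  171. ] [ 641.8 -281.   171. ]
```

Run:
```python
from h import *
plan([([496.5,206,165],1.485,12)],0.45)
```

```text
[[[0.0334, -0.0141, 0.0058], [-0.0, 0.0, -0.015], 0.45], [[0.0336, -0.0135, 0.0058], [-0.0, 0.0, -0.015], 0.45], [[0.0338, -0.013, 0.0058], [-0.0, 0.0, -0.015], 0.45], [[0.034, -0.0125, 0.0058], [-0.0, 0.0, -0.015], 0.45], [[0.0342, -0.012, 0.0058], [-0.0, 0.0, -0.015], 0.45], [[0.0344, -0.0115, 0.0058], [-0.0, 0.0, -0.015], 0.45], [[0.0346, -0.011, 0.0058], [-0.0, 0.0, -0.015], 0.45], [[0.0347, -0.0105, 0.0058], [-0.0, 0.0, -0.015], 0.45], [[0.0349, -0.0099, 0.0058], [-0.0, 0.0, -0.015], 0.45], [[0.035, -0.0094, 0.0058], [-0.0, 0.0, -0.015], 0.45], [[0.0352, -0.0089, 0.0058], [-0.0, 0.0, -0.015], 0.45], [[0.0353, -0.0084, 0.0058], [-0.0, 0.0, -0.015], 0.45]]
```

Emit:
carry_out --rows '[[[0.0334,-0.0141,0.0058],[0,0,-0.015],0.45],[[0.0336,-0.0135,0.0058],[0,0,-0.015],0.45],[[0.0338,-0.013,0.0058],[0,0,-0.015],0.45],[[0.034,-0.0125,0.0058],[0,0,-0.015],0.45],[[0.0342,-0.012,0.0058],[0,0,-0.015],0.45],[[0.0344,-0.0115,0.0058],[0,0,-0.015],0.45],[[0.0346,-0.011,0.0058],[0,0,-0.015],0.45],[[0.0347,-0.0105,0.0058],[0,0,-0.015],0.45],[[0.0349,-0.0099,0.0058],[0,0,-0.015],0.45],[[0.035,-0.0094,0.0058],[0,0,-0.015],0.45],[[0.0352,-0.0089,0.0058],[0,0,-0.015],0.45],[[0.0353,-0.0084,0.0058],[0,0,-0.015],0.45]]'

```text
t: 2.53
ee_pos: [496.8, 206.3, 165.5]
orientation: [2.316, 2.122, -0.0]
ft_force: [1.0, 0.5, 0.6]
width: 48.6
```

Emit:
carry_out --rows '[[[0,0,0],[0,0,0],0.45],[[0,0,0],[0,0,0],0.45],[[0,0,0],[0,0,0],0.45]]'

```text
t: 2.78
ee_pos: [497.1, 205.0, 165.7]
orientation: [2.315, 2.123, -0.001]
ft_force: [0.3, -0.4, 0.1]
width: 48.2
```

Run:
```python
from h import *
p,R,o=pose();print(p,R.as_rotvec(),o['t'],o['ft_force'],o['width'])
np.savez('w3.npz',p=p,r=R.as_rotvec())
im=save('wrist','wrist3.png')
```

```text
[497.12268447 205.02791166 165.65636109] [ 2.31509072e+00  2.12343561e+00 -1.19178327e-03] 2.7833 [ 0.29790372 -0.38328529  0.09963556] 48.20375049349086
```

View pics/wrist3.png

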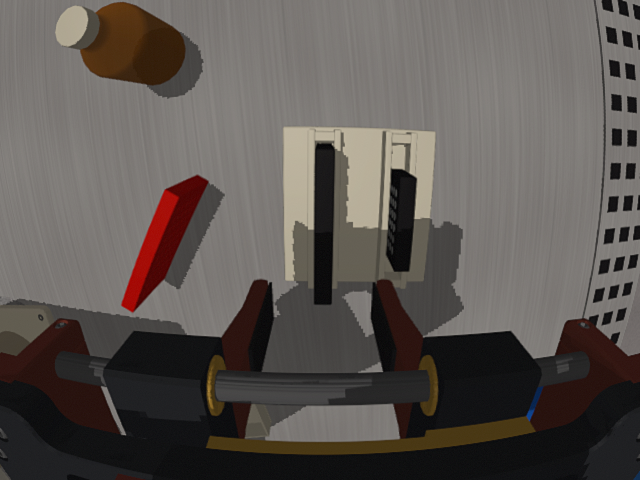

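Run:
```python
from h import *
np.set_printoptions(precision=1,suppress=True)
d=np.load('w3.npz');p=d['p'];R=Rn.from_rotvec(d['r'])
im=cv2.imread('pics/wrist3.png');g=im.sum(2)//3
for v in(170,200,230,260,290): print(v,g[v,308:345].tolist())
print(g[136:160,323].tolist(),g[295:310,323].tolist())
cv2.imwrite('pics/z6.png',cv2.resize(im[125:315,290:360],None,fx=3.1,fy=3.1,interpolation=cv2.INTER_CUBIC))
```

```text
170 [164, 172, 173, 174, 176, 158, 98, 27, 20, 25, 27, 24, 25, 25, 24, 26, 26, 26, 26, 24, 25, 25, 26, 25, 24, 20, 49, 85, 97, 98, 96, 92, 88, 96, 95, 95, 94]
200 [166, 171, 171, 172, 175, 149, 80, 23, 23, 24, 25, 23, 27, 24, 26, 24, 26, 23, 24, 23, 24, 24, 22, 25, 20, 28, 79, 97, 96, 95, 93, 90, 94, 94, 95, 94, 93]
230 [94, 93, 94, 95, 97, 80, 41, 19, 24, 24, 25, 22, 24, 24, 24, 24, 22, 24, 23, 24, 22, 26, 22, 21, 19, 63, 87, 95, 94, 94, 92, 91, 94, 93, 94, 93, 94]
260 [92, 94, 94, 94, 96, 75, 30, 10, 10, 13, 14, 9, 9, 13, 12, 10, 9, 12, 14, 11, 13, 6, 12, 10, 39, 83, 95, 94, 94, 91, 88, 93, 94, 93, 93, 94, 95]
290 [69, 65, 65, 67, 69, 55, 24, 6, 10, 12, 9, 10, 12, 12, 12, 9, 14, 11, 13, 13, 11, 8, 9, 18, 65, 69, 68, 67, 68, 68, 69, 70, 72, 70, 69, 69, 69]
[174, 175, 176, 178, 144, 98, 80, 44, 12, 6, 10, 12, 11, 20, 23, 28, 26, 27, 27, 28, 26, 25, 26, 24] [7, 11, 8, 12, 14, 10, 12, 11, 10, 30, 61, 69, 68, 68, 67]
```

View pics/z6.png

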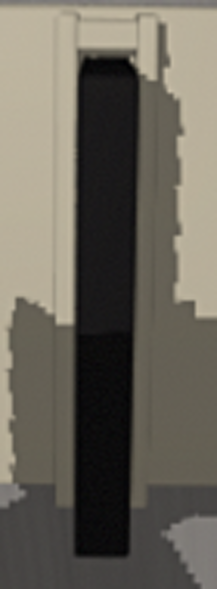

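Run:
```python
from h import *
np.set_printoptions(precision=2,suppress=True)
d=np.load('w3.npz');p=d['p'];R=Rn.from_rotvec(d['r'])
f=lambda u,v,z=91:wonz(u,v,z,p,R)
A=(f(314.2,170)+f(333.8,170))/2;B=(f(313.9,290)+f(331.9,290))/2
print(np.linalg.norm(f(314.2,170)-f(333.8,170)),np.linalg.norm(f(313.9,290)-f(331.9,290)))
q=A-B;print(A,B,'yaw',np.arctan2(-q[0],q[1]))
e=[f(324,148.5),f(323,304.5)];c=(e[0]+e[1])/2;print(e,np.linalg.norm(e[0]-e[1]),c)
print('in tool',R.inv().apply(c-p))
x=B[0]+(c[1]-B[1])/q[1]*q[0];print('ctr',x,c[1])
c=np.array([x,c[1],63.])
plan([([x,c[1],63],1.4845,9)],0.45)
```

```text
14.45309263988007 14.638690681855534
[502.35 253.87  91.  ] [493.19 157.34  91.  ] yaw -0.09454514730533609
[array([503.72, 269.77,  91.  ]), array([492.13, 144.02,  91.  ])] 126.2853264724094 [497.92 206.89  91.  ]
in tool [ 1.98  0.67 74.65]
ctr 497.89092953411097 206.89217228154624
[[[0.0003, 0.0, 0.0114], [-0.0, 0.0, -0.0], 0.45], [[0.0003, 0.0, 0.0114], [-0.0, 0.0, -0.0], 0.45], [[0.0003, 0.0, 0.0114], [-0.0, 0.0, -0.0], 0.45], [[0.0002, 0.0, 0.0114], [-0.0, 0.0, -0.0], 0.45], [[0.0002, 0.0, 0.0114], [-0.0, 0.0, -0.0], 0.45], [[0.0002, 0.0, 0.0114], [-0.0, 0.0, -0.0], 0.45], [[0.0002, 0.0, 0.0114], [-0.0, 0.0, -0.0], 0.45], [[0.0002, 0.0, 0.0114], [-0.0, 0.0, -0.0], 0.45], [[0.0002, 0.0, 0.0114], [-0.0, 0.0, -0.0], 0.45]]
```

Emit:
carry_out --rows '[[[0.0005,0.0001,0.0228],[0,0,0.004],0.45],[[0.0005,0,0.0228],[0,0,0],0.45],[[0.0005,0,0.0228],[0,0,0],0.45],[[0.0004,0,0.0228],[0,0,0],0.45],[[0,0,0.0116],[0,0,0],0.45],[[0,0,0],[0,0,0],0.45],[[0,0,0],[0,0,0],0.45]]'

```text
t: 3.42
ee_pos: [497.7, 207.2, 63.1]
orientation: [-2.32, -2.118, 0.001]
ft_force: [0.1, -1.0, 0.3]
width: 48.4
```

Emit:
carry_out --rows '[[[0,0,0],[0,0,0],1],[[0,0,0],[0,0,0],1],[[0,0,0],[0,0,0],1],[[0,0,0],[0,0,0],1],[[0,0,0],[0,0,0],1],[[0,0,0],[0,0,0],1]]'

```text
t: 3.92
ee_pos: [497.6, 208.4, 63.3]
orientation: [2.318, 2.121, 0.001]
ft_force: [0.5, -0.2, -0.1]
width: 11.8
```

Width 11.8 mm is below the plate's 15 mm thickness, so I'll look before lifting.

Run:
```python
from h import *
p,R,o=pose();print(p,R.as_rotvec(),o['t'],o['ft_force'],o['width'])
im=save('wrist','wrist4.png')
o=readout.get_obs();print(o['width'])
im=save('side','side4.png');cv2.imwrite('pics/z7.png',cv2.resize(im[200:330,180:330,::-1],None,fx=4,fy=4))
```

```text
[497.57305177 208.44357795  63.34581676] [2.31770184e+00 2.12050701e+00 8.87696340e-04] 3.9167 [ 0.53723166 -0.24030767 -0.10101443] 11.84042083445833
7.709418891783001
```

View pics/wrist4.png

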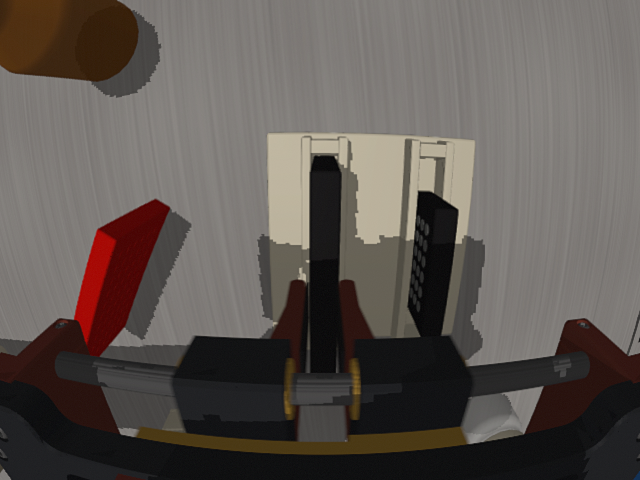

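View pics/z7.png

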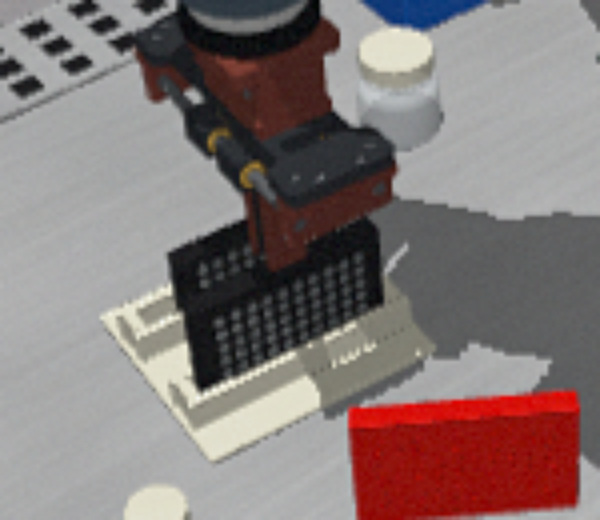

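The picture shows the fingers straddling the plate with its top at about (323,170–370), so the width reading is odd. I'll wait two rows and recheck.

Emit:
carry_out --rows '[[[0,0,0],[0,0,0],1],[[0,0,0],[0,0,0],1],[[0,0,0],[0,0,0],1]]'

```text
t: 4.27
ee_pos: [497.4, 208.3, 62.9]
orientation: [-2.318, -2.12, 0.0]
ft_force: [0.3, 0.0, -0.3]
width: 0.4
```

Run:
```python
from h import *
p,R,o=pose();print(p,o['t'],o['ft_force'],o['width'])
im=save('wrist','wrist5.png')
```

```text
[497.3983118  208.32258949  62.92846776] 4.2667 [ 0.26624724  0.02822552 -0.29668769] 0.3823194112385738
```

View pics/wrist5.png

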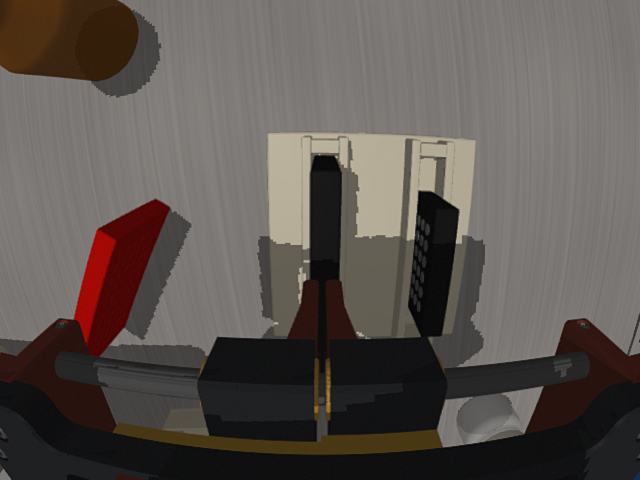

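The fingers shut fully without meeting the plate, so the true fingertips must sit well above the reported TCP. I'll check this with the side image and the finger pixels in the wrist image.

Run:
```python
from h import *
np.set_printoptions(precision=1,suppress=True)
im=save('side','side6.png');cv2.imwrite('pics/z8.png',cv2.resize(im[210:300,200:300,::-1],None,fx=6,fy=6,interpolation=cv2.INTER_CUBIC))
p,R,o=pose();print(p)
# where TCP and points behind project
for b in(0,19,35,54,80,115): print(b,proj('side',p+[0,0,b])[0],((proj('side',p+[0,0,b])[0]-[200,210])*6))
```

```text
[497.4 208.3  62.9]
0 [250.4 273.4] [302.7 380.2]
19 [249.7 267.6] [298.5 345.7]
35 [249.2 262.7] [294.9 316.2]
54 [248.4 256.7] [290.6 280.3]
80 [247.4 248.3] [284.4 229.8]
115 [246.  236.6] [275.9 159.4]
```

View pics/z8.png

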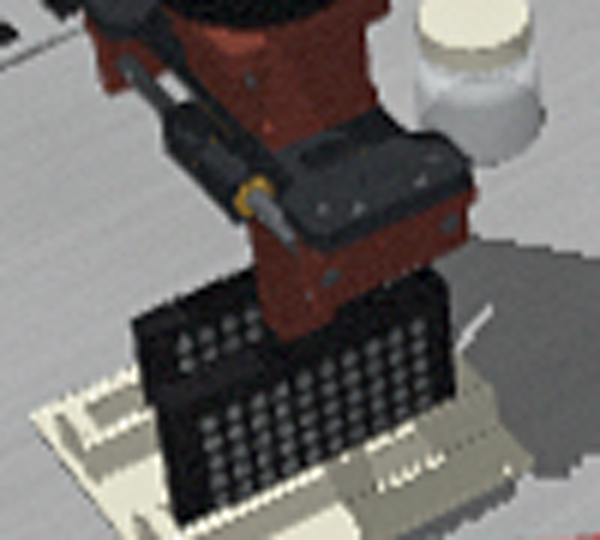

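Both views put the real fingertips about 30–35 mm short of the reported TCP. I'll touch the plate's top gently to pin the offset down.

Emit:
carry_out --rows '[[[0,0,0.001],[0,0,0],1],[[0,0,0.001],[0,0,0],1],[[0,0,0.001],[0,0,0],1],[[0,0,0],[0,0,0],1]]'

```text
t: 4.7
ee_pos: [497.2, 208.2, 59.7]
orientation: [-2.318, -2.12, 0.001]
ft_force: [-0.1, -0.2, 0.5]
width: 0.7
```

Emit:
carry_out --rows '[[[0,0,0.001],[0,0,0],1],[[0,0,0.001],[0,0,0],1],[[0,0,0],[0,0,0],1]]'

```text
t: 4.95
ee_pos: [497.3, 208.2, 57.8]
orientation: [-2.318, -2.12, 0.001]
ft_force: [-0.7, 1.0, -0.5]
width: 0.6
```

Emit:
carry_out --rows '[[[0,0,0.001],[0,0,0],1],[[0,0,0.001],[0,0,0],1],[[0,0,0],[0,0,0],1]]'

```text
t: 5.2
ee_pos: [497.3, 208.2, 55.8]
orientation: [-2.318, -2.12, 0.0]
ft_force: [-0.2, -0.8, 0.3]
width: 0.6
```

Emit:
carry_out --rows '[[[0,0,0.001],[0,0,0],1],[[0,0,0.001],[0,0,0],1],[[0,0,0],[0,0,0],1]]'

```text
t: 5.45
ee_pos: [498.1, 208.3, 54.7]
orientation: [2.317, 2.12, 0.001]
ft_force: [-0.9, -0.8, 6.9]
width: 0.3
```

Contact at TCP z≈55 means the true tip is about 36 mm behind the reported TCP. Next I'll check how far the gripper body is from the true tip.

Run:
```python
from h import *
np.set_printoptions(precision=1,suppress=True)
# p at time of pic: 497.4,208.3,62.9 ; body front face corners
for dy in(-37,37):
  for z in(40,60,80,100,120):
    w=np.array([497.4-89*np.cos(.09),208.3+89*.09+dy,62.9+z]);print(dy,z,(proj('side',w)[0]-[200,210])*6)
```

```text
-37 40 [492.8 391.1]
-37 60 [490.5 352.9]
-37 80 [488.2 313.7]
-37 100 [485.8 273.4]
-37 120 [483.3 232.2]
37 40 [334.  485.4]
37 60 [329.6 446.9]
37 80 [325.1 407.4]
37 100 [320.4 366.8]
37 120 [315.6 325.1]
```

Body dimensions keep to the true tip, so everything shifts by 36 mm. Now I'll lift, open and descend to the real grasp depth.

Emit:
carry_out --rows '[[[-0.0004,0,-0.006],[0,0,0],0.62],[[-0.001,0,-0.004],[0,0,0],0.62],[[0,0,0],[0,0,0],0.62],[[0,0,0],[0,0,0],0.62],[[0,0,0],[0,0,0],0.62],[[0,0,0],[0,0,0],0.62]]'

```text
t: 5.95
ee_pos: [497.2, 206.9, 63.8]
orientation: [-2.318, -2.12, 0.0]
ft_force: [0.3, 0.3, 0.4]
width: 32.7
```

Emit:
carry_out --rows '[[[0,0,0.006],[0,0,0],0.62],[[0,0,0.008],[0,0,0],0.62],[[0,0,0.012],[0,0,0],0.62],[[0,0,0.012],[0,0,0],0.62],[[0,0,0],[0,0,0],0.62],[[0,0,0],[0,0,0],0.62]]'

```text
t: 6.45
ee_pos: [496.2, 206.5, 24.5]
orientation: [-2.317, -2.12, 0.004]
ft_force: [-0.2, -0.7, -0.0]
width: 33.8
```

Emit:
carry_out --rows '[[[0,0,0],[0,0,0],1],[[0,0,0],[0,0,0],1],[[0,0,0],[0,0,0],1],[[0,0,0],[0,0,0],1],[[0,0,0],[0,0,0],1],[[0,0,0],[0,0,0],1]]'

```text
t: 6.95
ee_pos: [497.7, 207.0, 26.4]
orientation: [2.318, 2.12, 0.001]
ft_force: [0.6, 0.5, 2.5]
width: 14.7
```

Run:
```python
from h import *
p,R,o=pose()
plan([([497.7,207,151],1.481,5),([556.3,-226.6,151],1.302,13)],1)
```

```text
[[[0.0, 0.0, -0.0249], [0.0, -0.0, 0.0], 1], [[0.0, 0.0, -0.0249], [0.0, -0.0, 0.0], 1], [[-0.0, 0.0, -0.0249], [0.0, -0.0, 0.0], 1], [[-0.0, 0.0, -0.0249], [0.0, -0.0, 0.0], 1], [[-0.0, 0.0, -0.0249], [0.0, -0.0, 0.0], 1], [[-0.0328, 0.0075, 0.0], [0.0, 0.0, 0.014], 1], [[-0.0327, 0.0079, 0.0], [0.0, 0.0, 0.014], 1], [[-0.0326, 0.0084, 0.0], [0.0, 0.0, 0.014], 1], [[-0.0325, 0.0088, 0.0], [0.0, 0.0, 0.014], 1], [[-0.0324, 0.0093, 0.0], [0.0, 0.0, 0.014], 1], [[-0.0322, 0.0097, 0.0], [0.0, 0.0, 0.014], 1], [[-0.0321, 0.0102, 0.0], [0.0, 0.0, 0.014], 1]]
[[[-0.0319, 0.0106, 0.0], [0.0, 0.0, 0.014], 1], [[-0.0318, 0.011, 0.0], [0.0, 0.0, 0.014], 1], [[-0.0316, 0.0115, 0.0], [0.0, 0.0, 0.014], 1], [[-0.0315, 0.0119, 0.0], [0.0, 0.0, 0.014], 1], [[-0.0313, 0.0123, 0.0], [0.0, 0.0, 0.014], 1], [[-0.0311, 0.0128, 0.0], [0.0, 0.0, 0.014], 1]]
```

Lift first, then check the grip.

Emit:
carry_out --rows '[[[0,0,-0.008],[0,0,0],1],[[0,0,-0.015],[0,0,0],1],[[0,0,-0.0249],[0,0,0],1],[[0,0,-0.0249],[0,0,0],1],[[0,0,-0.0249],[0,0,0],1],[[0,0,-0.0249],[0,0,0],1],[[0,0,-0.002],[0,0,0],1],[[0,0,0],[0,0,0],1]]'

```text
t: 7.62
ee_pos: [498.2, 207.3, 152.3]
orientation: [2.317, 2.12, 0.005]
ft_force: [-0.0, 0.1, -1.7]
width: 14.4
```

Run:
```python
from h import *
im=save('side','side7.png')
p,R,o=pose();print(p,R.as_rotvec(),o['ft_force'],o['width']);save('wrist','wrist7.png');np.savez('w7.npz',p=p,r=R.as_rotvec())
cv2.imwrite('pics/z9.png',np.hstack([im[130:330,180:340,::-1],cv2.resize(cv2.imread('pics/wrist7.png')[100:420,160:480],(200,200))]))
```

```text
[497.08467258 206.82394544 150.8240167 ] [2.31781270e+00 2.12038711e+00 7.81737441e-04] [-0.50782502 -0.69436911 -1.70772692] 14.709114096301255
```

View pics/wrist7.png

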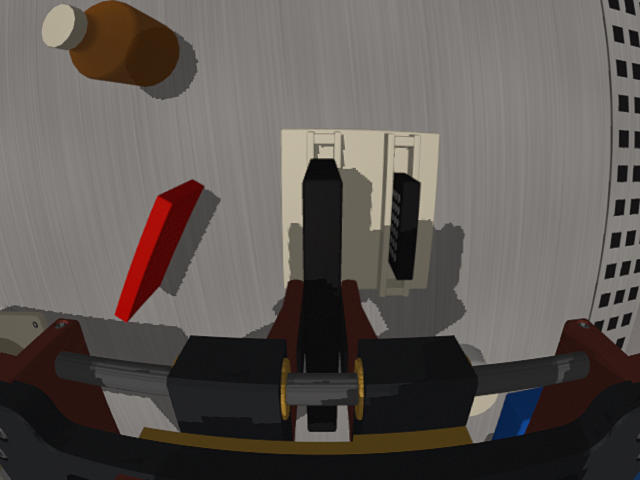

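View pics/side7.png

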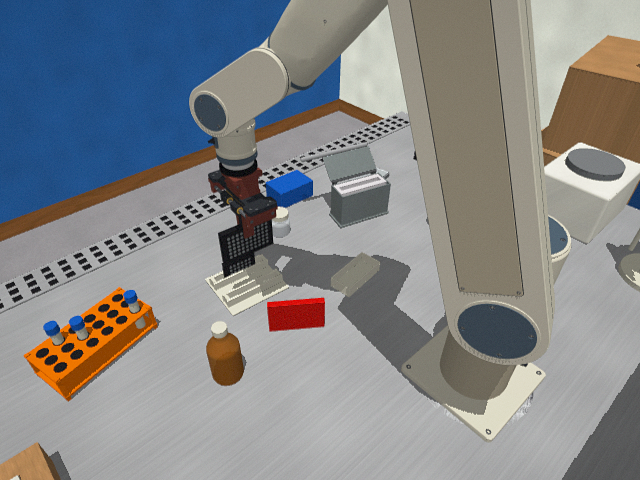

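The plate hangs level in the fingers (wrist rows 160–430, columns 303–341) and the small plate is still in the rack. Moving to the case.

Emit:
carry_out --rows '[[[-0.0328,0.0077,0],[0,0,0.014],1],[[-0.0327,0.008,0],[0,0,0.014],1],[[-0.0326,0.0084,0],[0,0,0.014],1],[[-0.0325,0.0088,0],[0,0,0.014],1],[[-0.0324,0.0093,0],[0,0,0.014],1],[[-0.0322,0.0097,0],[0,0,0.014],1],[[-0.0321,0.0102,0],[0,0,0.014],1],[[-0.0319,0.0106,0],[0,0,0.014],1],[[-0.0318,0.011,0],[0,0,0.014],1],[[-0.0316,0.0115,0],[0,0,0.014],1],[[-0.0315,0.0119,0],[0,0,0.014],1],[[-0.0313,0.0123,0],[0,0,0.014],1]]'

```text
t: 8.72
ee_pos: [550.1, -194.6, 148.5]
orientation: [-2.486, -1.916, 0.003]
ft_force: [0.1, 0.9, -1.3]
width: 14.9
```

Emit:
carry_out --rows '[[[-0.0311,0.0128,0],[0,0,0.014],1],[[0,0,0],[0,0,0],1],[[0,0,0],[0,0,0],1],[[0,0,0],[0,0,0],1],[[0,0,0],[0,0,0],1]]'

```text
t: 9.13
ee_pos: [555.0, -225.2, 149.5]
orientation: [-2.498, -1.901, 0.002]
ft_force: [-0.3, -0.7, -2.1]
width: 15.1
```

Run:
```python
from h import *
p,R,o=pose();print(p,R.as_rotvec(),o['t'],o['ft_force'],o['width']);save('wrist','wrist8.png');np.savez('w8.npz',p=p,r=R.as_rotvec())
p,R,o=pose();print(p)
```

```text
[ 554.98457433 -225.22333168  149.45880739] [-2.49831646e+00 -1.90083306e+00  1.65623511e-03] 9.1333 [-0.31613012 -0.73850688 -2.10286323] 15.070512930763483
[ 555.31050872 -225.19467467  149.82834458]
```

View pics/wrist8.png

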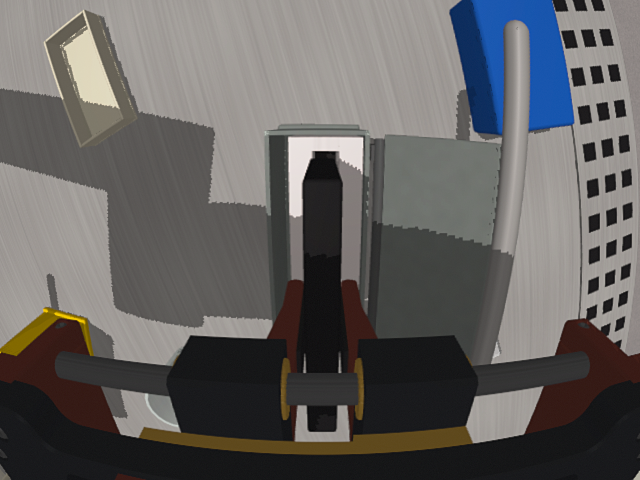

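Run:
```python
from h import *
im=cv2.imread('pics/wrist8.png')
cv2.imwrite('pics/z10.png',cv2.resize(im[120:270,260:390],None,fx=5,fy=4,interpolation=cv2.INTER_CUBIC))
g=im.sum(2)//3
for v in (150,153,156,158,160,164,170,190,210,230,250): print(v,g[v,298:350].tolist())
```

```text
150 [227, 227, 226, 226, 227, 226, 226, 226, 226, 227, 227, 227, 228, 227, 221, 217, 216, 214, 216, 215, 212, 213, 217, 220, 222, 222, 222, 220, 218, 216, 217, 217, 218, 220, 221, 221, 221, 219, 219, 218, 219, 223, 227, 225, 224, 224, 224, 224, 224, 223, 224, 224]
153 [227, 227, 226, 226, 226, 227, 226, 226, 227, 226, 226, 227, 230, 206, 143, 95, 83, 26, 14, 17, 18, 18, 18, 18, 16, 17, 17, 16, 18, 19, 18, 21, 31, 19, 15, 13, 13, 51, 99, 115, 129, 187, 229, 226, 224, 224, 224, 223, 224, 224, 223, 223]
156 [226, 226, 227, 226, 226, 226, 226, 226, 226, 226, 226, 228, 232, 208, 145, 98, 86, 27, 17, 20, 19, 19, 21, 19, 19, 21, 18, 18, 27, 35, 36, 35, 36, 35, 34, 35, 34, 58, 101, 116, 124, 180, 231, 227, 224, 224, 224, 223, 223, 224, 224, 224]
158 [226, 226, 226, 226, 226, 226, 225, 226, 225, 226, 229, 232, 198, 140, 94, 58, 48, 20, 15, 16, 17, 18, 17, 17, 18, 18, 17, 18, 18, 19, 25, 25, 23, 24, 25, 29, 31, 59, 101, 118, 122, 142, 187, 228, 228, 225, 225, 224, 224, 223, 224, 224]
160 [226, 226, 226, 226, 226, 226, 226, 226, 227, 228, 234, 173, 84, 18, 12, 13, 13, 15, 15, 15, 16, 15, 15, 16
[... 796 characters left out ...]
127, 125, 126, 127, 125]
210 [221, 223, 226, 206, 139, 38, 22, 32, 35, 35, 34, 35, 34, 35, 34, 35, 35, 35, 35, 35, 34, 33, 34, 33, 35, 34, 34, 34, 34, 33, 34, 33, 33, 32, 32, 32, 35, 33, 33, 33, 32, 29, 20, 30, 95, 123, 126, 126, 126, 124, 125, 125]
230 [123, 124, 126, 128, 96, 26, 22, 30, 34, 35, 34, 34, 33, 33, 35, 33, 34, 33, 34, 34, 32, 34, 33, 32, 33, 34, 32, 33, 33, 32, 33, 33, 32, 32, 33, 30, 33, 31, 32, 32, 32, 27, 17, 34, 121, 127, 124, 123, 124, 123, 123, 124]
250 [124, 124, 124, 127, 103, 53, 26, 30, 32, 34, 34, 34, 33, 32, 33, 33, 32, 33, 31, 31, 32, 32, 33, 32, 31, 33, 32, 31, 32, 33, 33, 33, 33, 30, 33, 32, 31, 32, 32, 30, 29, 23, 26, 72, 121, 125, 123, 124, 124, 123, 123, 123]
```

View pics/z10.png

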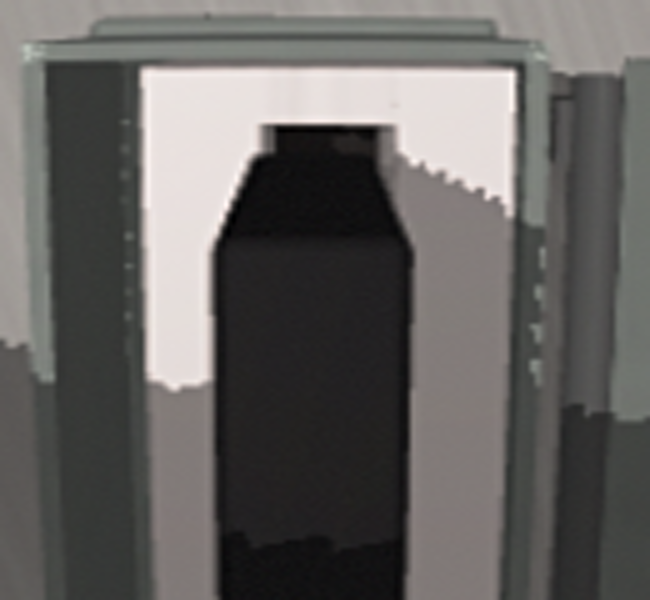

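Run:
```python
from h import *
np.set_printoptions(precision=1,suppress=True)
d=np.load('w8.npz');p=d['p']+[.15,0,.2];R=Rn.from_rotvec(d['r'])
t=lambda u,v,zt: R.inv().apply(wonz(u,v,p[2]-zt,p,R)-p)
S=lambda u,v: t(u,v,p[2]-108)
print('slot end L,R',S(311.6,153),S(338.7,153),'end',S(325,151.8))
for v,l,r in((190,302,342),(210,302,341.9),(250,302.3,341.2)): print('plate top',t(l,v,-64),t(r,v,-64))
print('plate bottom end', t(309.9,159.5,21),t(335.2,160,21),'top end',t(322,181,-64))
```

```text
slot end L,R [64.3 -7.1 41.7] [64.3 10.3 41.7] end [65.   1.5 41.7]
plate top [ 58.8  -7.8 -63.9] [ 58.8   6.9 -64. ]
plate top [ 51.3  -7.9 -63.9] [ 51.3   7.  -64. ]
plate top [ 35.5  -8.1 -64. ] [ 35.5   6.9 -64. ]
plate bottom end [62.  -7.6 21.1] [61.7  7.4 21. ] top end [ 62.2  -0.5 -64. ]
```

The slot centre lies 1.7 mm toward tool +y of the plate, with the ends matching within 0.5 mm. I'll shift and descend carefully.

Emit:
carry_out --rows '[[[-0.0003,0.0018,0.006],[0,0,0],1],[[0,0,0.007],[0,0,0],1],[[0,0,0.004],[0,0,0],1],[[0,0,0],[0,0,0],1],[[0,0,0],[0,0,0],1]]'

```text
t: 9.6
ee_pos: [557.3, -227.1, 133.0]
orientation: [-2.5, -1.901, 0.001]
ft_force: [0.4, -0.8, -0.8]
width: 15.3
```

Run:
```python
from h import *
p,R,o=pose();print(p,R.as_rotvec(),o['t'],o['ft_force'],o['width']);im=save('wrist','wrist9.png')
cv2.imwrite('pics/z11.png',cv2.resize(im[120:270,260:390,::-1],None,fx=5,fy=4,interpolation=cv2.INTER_CUBIC))
```

```text
[ 557.26366876 -227.09530577  132.99780979] [-2.50010551e+00 -1.90083256e+00  8.23465812e-04] 9.6 [ 0.37357621 -0.82518335 -0.84062867] 15.314294912562701
```

View pics/z11.png

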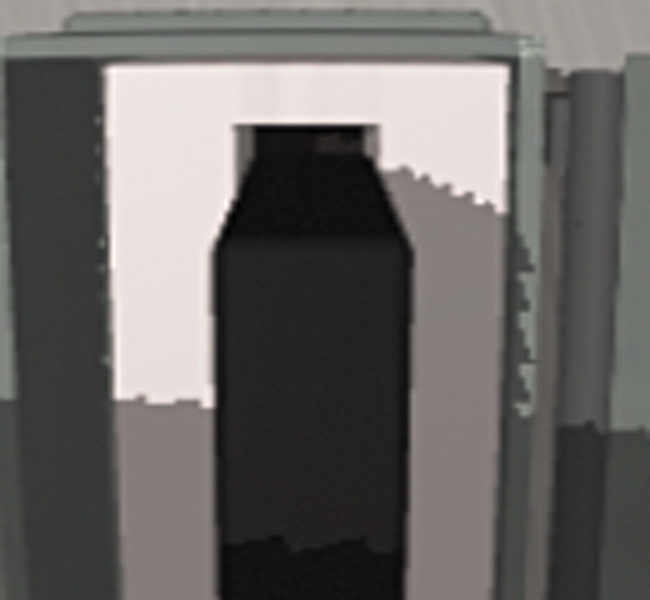

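Slot centre is at zoom column 308 and the plate at 313, so I'll correct by −0.5 mm and enter slowly.

Emit:
carry_out --rows '[[[0,-0.0005,0],[0,0,0],1],[[0,0,0.002],[0,0,0],1],[[0,0,0.002],[0,0,0],1],[[0,0,0.002],[0,0,0],1],[[0,0,0.002],[0,0,0],1],[[0,0,0],[0,0,0],1]]'

```text
t: 10.15
ee_pos: [556.8, -227.2, 125.1]
orientation: [-2.501, -1.901, 0.001]
ft_force: [-0.3, 0.1, -1.9]
width: 15.2
```

Emit:
carry_out --rows '[[[0,0,0.002],[0,0,0],1],[[0,0,0.002],[0,0,0],1],[[0,0,0.002],[0,0,0],1],[[0,0,0],[0,0,0],1]]'

```text
t: 10.48
ee_pos: [556.8, -227.2, 119.1]
orientation: [-2.501, -1.901, 0.001]
ft_force: [0.5, 0.2, -1.4]
width: 15.0
```

Emit:
carry_out --rows '[[[0,0,0.004],[0,0,0],1],[[0,0,0.004],[0,0,0],1],[[0,0,0.004],[0,0,0],1],[[0,0,0.004],[0,0,0],1],[[0,0,0.004],[0,0,0],1],[[0,0,0.004],[0,0,0],1],[[0,0,0.004],[0,0,0],1],[[0,0,0],[0,0,0],1]]'

```text
t: 11.15
ee_pos: [556.5, -227.1, 90.6]
orientation: [-2.5, -1.9, 0.001]
ft_force: [-0.1, 0.2, -1.3]
width: 14.7
```

Emit:
carry_out --rows '[[[0,0,0.002],[0,0,0],1],[[0,0,0.002],[0,0,0],1],[[0,0,0.002],[0,0,0],1],[[0,0,0.002],[0,0,0],1],[[0,0,0.002],[0,0,0],1],[[0,0,0.002],[0,0,0],1],[[0,0,0],[0,0,0],1]]'

```text
t: 11.73
ee_pos: [556.8, -227.2, 79.1]
orientation: [-2.501, -1.901, 0.0]
ft_force: [-0.4, 0.1, -1.1]
width: 15.2
```

Emit:
carry_out --rows '[[[0,0,0.002],[0,0,0],1],[[0,0,0.002],[0,0,0],1],[[0,0,0],[0,0,0],1],[[0,0,0],[0,0,0],1]]'

```text
t: 12.07
ee_pos: [557.2, -227.4, 75.6]
orientation: [2.501, 1.901, 0.0]
ft_force: [0.3, -1.1, -0.6]
width: 14.3
```

Emit:
carry_out --rows '[[[0,0,0],[0,0,0],0.75],[[0,0,0],[0,0,0],0.65],[[0,0,0],[0,0,0],0.62],[[0,0,0],[0,0,0],0.62],[[0,0,0],[0,0,0],0.62]]'

```text
t: 12.48
ee_pos: [557.1, -227.3, 75.6]
orientation: [2.501, 1.901, 0.0]
ft_force: [-0.1, -0.6, 0.4]
width: 33.5
```

Emit:
carry_out --rows '[[[0,0,-0.01],[0,0,0],0.62],[[0,0,-0.018],[0,0,0],0.62],[[0,0,-0.018],[0,0,0],0.62],[[0,0,0],[0,0,0],1],[[0,0,0],[0,0,0],1],[[0,0,0],[0,0,0],1],[[0,0,0],[0,0,0],1],[[0,0,0],[0,0,0],1],[[0,0,0],[0,0,0],1]]'

```text
t: 13.23
ee_pos: [556.6, -227.1, 120.7]
orientation: [-2.5, -1.9, 0.001]
ft_force: [-0.1, 0.3, -0.1]
width: 0.6
```

Run:
```python
from h import *
p,R,o=pose();print(p,R.as_rotvec(),o['t'],o['ft_force'],o['width']);im=save('wrist','wrist10.png')
im=save('side','side10.png')
cv2.imwrite('pics/z12.png',cv2.resize(im[120:240,270:410,::-1],None,fx=5,fy=5,interpolation=cv2.INTER_CUBIC))
```

```text
[ 556.58496336 -227.07731902  120.72961872] [-2.50006748e+00 -1.90028044e+00  1.11762640e-03] 13.2333 [-0.09080673  0.31301833 -0.12104399] 0.635092687720375
```

View pics/wrist10.png

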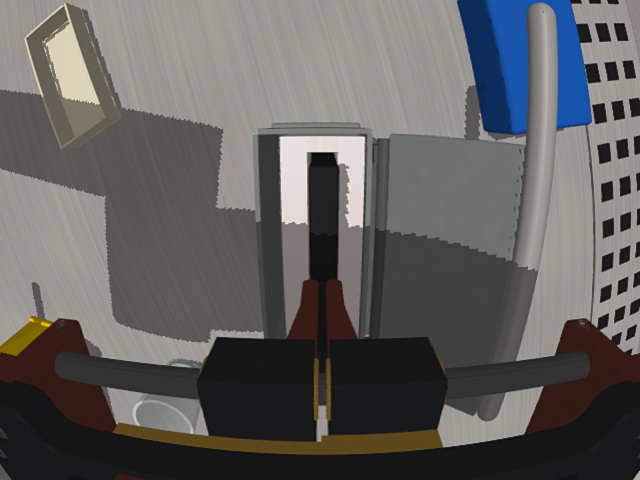

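View pics/z12.png

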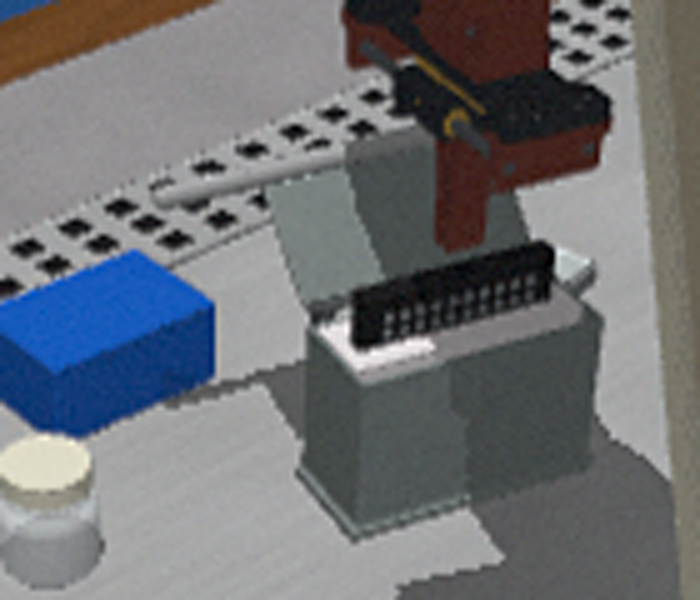

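The plate stands about 30 mm proud on the shoe. Pushing down with closed fingers.

Emit:
carry_out --rows '[[[0,0,0.008],[0,0,0],1],[[0,0,0.006],[0,0,0],1],[[0,0,0.002],[0,0,0],1],[[0,0,0.002],[0,0,0],1],[[0,0,0.002],[0,0,0],1],[[0,0,0.002],[0,0,0],1],[[0,0,0.002],[0,0,0],1],[[0,0,0.002],[0,0,0],1]]'

```text
t: 14.0
ee_pos: [557.0, -227.3, 95.7]
orientation: [-2.501, -1.901, 0.0]
ft_force: [-2.1, 1.4, 4.8]
width: 0.4
```

Emit:
carry_out --rows '[[[0,0,0.002],[0,0,0],1],[[0,0,0.002],[0,0,0],1],[[0,0,0.002],[0,0,0],1],[[0,0,0.002],[0,0,0],1],[[0,0,0.002],[0,0,0],1],[[0,0,0.002],[0,0,0],1]]'

```text
t: 14.5
ee_pos: [556.9, -227.2, 83.4]
orientation: [-2.501, -1.901, 0.0]
ft_force: [-2.1, 0.6, 5.3]
width: 0.6
```

Emit:
carry_out --rows '[[[0,0,0.002],[0,0,0],1],[[0,0,0.002],[0,0,0],1],[[0,0,0.002],[0,0,0],1],[[0,0,0.002],[0,0,0],1],[[0,0,0.001],[0,0,0],1],[[0,0,0],[0,0,0],1]]'

```text
t: 15.0
ee_pos: [557.0, -227.3, 74.1]
orientation: [-2.501, -1.901, 0.0]
ft_force: [0.1, 0.5, -0.4]
width: 0.3
```

Emit:
carry_out --rows '[[[0,0,0.001],[0,0,0],1],[[0,0,0.001],[0,0,0],1],[[0,0,0],[0,0,0],1]]'

```text
t: 15.25
ee_pos: [557.6, -227.5, 72.6]
orientation: [2.501, 1.901, 0.001]
ft_force: [0.5, -0.3, 2.3]
width: 0.4
```

Emit:
carry_out --rows '[[[0,0,0.001],[0,0,0],1],[[0,0,0],[0,0,0],1]]'

```text
t: 15.42
ee_pos: [557.5, -227.5, 71.7]
orientation: [2.501, 1.901, 0.001]
ft_force: [1.1, 0.4, 2.5]
width: 0.3
```

Emit:
carry_out --rows '[[[0,0,0.0007],[0,0,0],1],[[0,0,0],[0,0,0],1]]'

```text
t: 15.58
ee_pos: [557.9, -227.6, 71.6]
orientation: [2.5, 1.9, 0.001]
ft_force: [-0.6, 0.1, 7.0]
width: 0.3
```

Emit:
carry_out --rows '[[[0,0,0.001],[0,0,0],1],[[0,0,0],[0,0,0],1]]'

```text
t: 15.75
ee_pos: [558.2, -227.8, 71.5]
orientation: [2.499, 1.9, 0.002]
ft_force: [-2.2, 2.2, 13.3]
width: 0.6
```

Emit:
carry_out --rows '[[[0,0,0.001],[0,0,0],1],[[0,0,0],[0,0,0],1]]'

```text
t: 15.92
ee_pos: [558.2, -227.8, 71.4]
orientation: [2.499, 1.9, 0.002]
ft_force: [-4.8, 3.2, 22.0]
width: 0.2
```

The stop is firm at tip z≈108. I'll lift and check that it is flush.

Emit:
carry_out --rows '[[[0,0,-0.008],[0,0,0],1],[[0,0,-0.03],[0,0,0],0.62],[[0,0,-0.035],[0,0,0],0.62],[[0,0,-0.035],[0,0,0],0.62],[[0,0,-0.02],[0,0,0],0.62],[[0,0,0],[0,0,0],0.62],[[0,0,0],[0,0,0],0.62]]'

```text
t: 16.5
ee_pos: [557.5, -227.6, 197.7]
orientation: [2.5, 1.9, 0.001]
ft_force: [0.5, 0.2, -0.3]
width: 32.8
```

Run:
```python
from h import *
p,R,o=pose();print(p,R.as_rotvec(),o['t'],o['ft_force'],o['width']);im=save('wrist','wrist11.png');np.savez('w11.npz',p=p,r=R.as_rotvec())
im2=save('side','side11.png')
a=cv2.resize(im[120:310,260:400,::-1],(420,570),interpolation=cv2.INTER_CUBIC)
b=cv2.resize(im2[150:225,310:395,::-1],(380,335),interpolation=cv2.INTER_CUBIC);b=cv2.copyMakeBorder(b,0,570-335,0,0,0)
cv2.imwrite('pics/z13.png',np.hstack([a,b]))
```

```text
[ 557.45492199 -227.5516266   197.735263  ] [2.49981599e+00 1.89984591e+00 1.46961929e-03] 16.5 [ 0.46717692  0.20077119 -0.2773731 ] 32.846698044855565
```

View pics/z13.png

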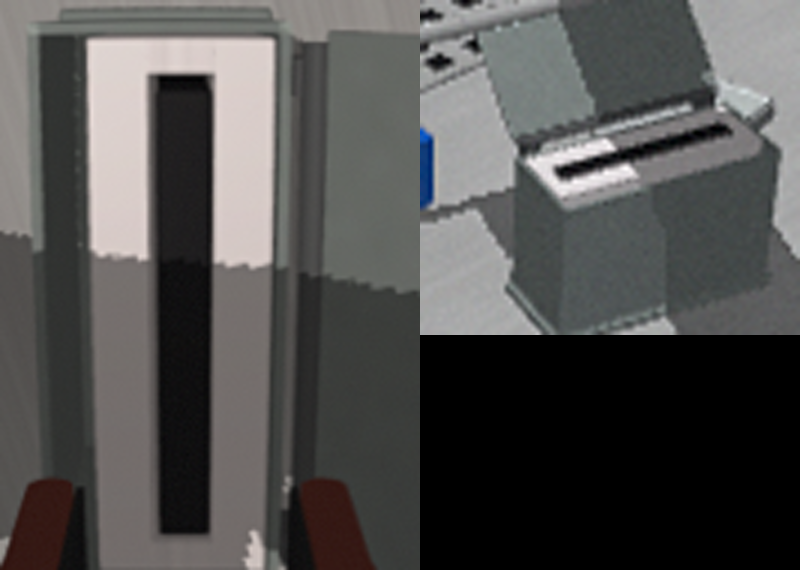

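View pics/wrist11.png

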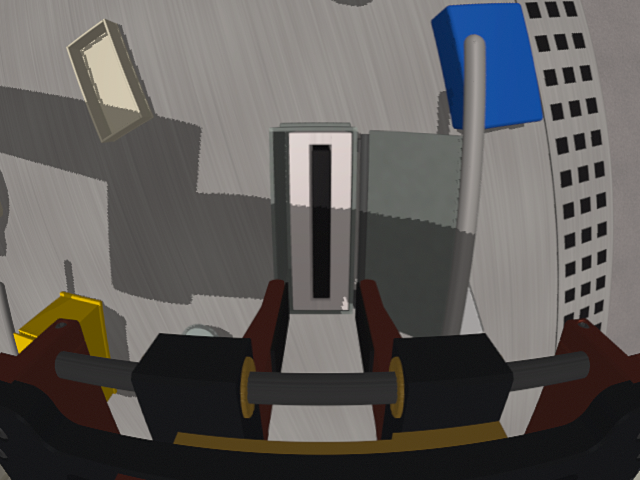

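The plate is flush across the slot in both views. Next, locate the bar from two wrist views at different heights plus the top view.

Run:
```python
from h import *
np.set_printoptions(precision=1,suppress=True)
CYv=-.2685;xh=np.array([np.cos(CYv),np.sin(CYv),0]);yh=np.array([-np.sin(CYv),np.cos(CYv),0])
c0=np.array([552.2,-225.8,0])
# bar centre columns by row in wrist2, wrist8, wrist11
for n,f in(('2','w2'),('8','w8'),('11','w11')):
    im=cv2.imread(f'pics/wrist{n}.png').astype(int);g=im.sum(2)/3;hsv=cv2.cvtColor(im.astype(np.uint8),cv2.COLOR_BGR2HSV)
    d=np.load(f+'.npz');p=d['p'];R=Rn.from_rotvec(d['r'])
    for v in (70,100):
        print(n,v,[int(x) for x in g[v,430:540:1]] if v==100 else '')
```

```text
2 70 
2 100 [130, 132, 137, 108, 74, 69, 72, 74, 75, 73, 74, 64, 37, 32, 36, 35, 35, 39, 42, 42, 39, 45, 62, 85, 98, 103, 106, 112, 119, 127, 138, 147, 148, 143, 138, 131, 127, 123, 118, 109, 98, 82, 82, 82, 83, 82, 81, 82, 82, 83, 81, 82, 81, 82, 81, 80, 81, 81, 82, 81, 82, 80, 79, 83, 81, 80, 80, 80, 81, 79, 80, 81, 80, 80, 79, 80, 80, 80, 81, 80, 79, 79, 81, 79, 79, 79, 79, 79, 78, 79, 79, 79, 79, 80, 80, 74, 86, 137, 99, 73, 136, 134, 137, 139, 136, 135, 136, 136, 137, 137]
8 70 
8 100 [151, 150, 154, 154, 154, 154, 151, 148, 152, 157, 155, 155, 153, 151, 151, 151, 147, 149, 153, 153, 154, 149, 150, 150, 152, 155, 158, 161, 116, 89, 86, 85, 87, 88, 89, 88, 88, 88, 61, 42, 41, 43, 43, 44, 49, 52, 49, 51, 51, 49, 51, 51, 50, 51, 51, 49, 51, 51, 52, 50, 50, 51, 60, 75, 85, 88, 91, 95, 97, 97, 97, 97, 97, 89, 77, 88, 102, 111, 117, 122, 125, 128, 131, 138, 144, 150, 160, 168, 178, 176, 167, 160, 158, 155, 150, 149, 143, 138, 128, 110, 97, 94, 96, 94, 94, 94, 95, 94, 94, 94]
11 70 
11 100 [139, 139, 137, 137, 137, 139, 141, 143, 128, 84, 78, 77, 79, 79, 79, 80, 80, 68, 47, 39, 36, 39, 44, 44, 46, 45, 45, 45, 44, 46, 45, 44, 47, 59, 75, 91, 102, 109, 114, 118, 121, 128, 136, 145, 154, 158, 156, 149, 144, 141, 136, 132, 126, 120, 110, 100, 91, 86, 88, 87, 87, 87, 88, 87, 86, 87, 89, 87, 87, 86, 85, 86, 86, 85, 85, 87, 86, 87, 85, 86, 88, 86, 86, 86, 87, 85, 86, 85, 86, 86, 86, 85, 84, 84, 85, 85, 84, 85, 86, 85, 86, 86, 85, 85, 85, 86, 85, 84, 85, 79]
```

Run:
```python
from h import *
np.set_printoptions(precision=2,suppress=True)
CYv=-.2685;xh=np.array([np.cos(CYv),np.sin(CYv),0]);yh=np.array([-np.sin(CYv),np.cos(CYv),0])
c0=np.array([552.2,-225.8,0]);A=[];B=[]
for f,u,v in(('w2',461.5,100),('w8',517.3,100),('w11',475,100)):
    d=np.load(f+'.npz');p=d['p'];R=Rn.from_rotvec(d['r']);c,dd=wray(u,v,p,R)
    c2=np.array([(c-c0)@xh,c[2]]);d2=np.array([dd@xh,dd[2]]);n=np.array([-d2[1],d2[0]])/np.linalg.norm(d2)
    A.append(n);B.append(n@c2);
    for th in np.arange(2.0,2.45,.05):
        q=np.array([40-85*np.cos(th),114+85*np.sin(th)]);print(round(th,2),round(n@q-n@c2,1),end=' ; ')
    k=c+dd*(171.4-c[2])/dd[2]-c0;print(f,'x@171',k@xh,'y',k@yh)
A=np.array(A);s=np.linalg.lstsq(A,np.array(B),rcond=None);print(s[0],A@s[0]-B)
print(c0+yh*112+xh*102.7)
```

```text
2.0 -17.4 ; 2.05 -14.5 ; 2.1 -11.8 ; 2.15 -9.2 ; 2.2 -6.8 ; 2.25 -4.6 ; 2.3 -2.6 ; 2.35 -0.7 ; 2.4 0.9 ; 2.45 2.4 ; w2 x@171 101.68765980316307 y 106.3493276693408
2.0 -13.6 ; 2.05 -11.2 ; 2.1 -8.9 ; 2.15 -6.9 ; 2.2 -5.0 ; 2.25 -3.4 ; 2.3 -1.9 ; 2.35 -0.6 ; 2.4 0.5 ; 2.45 1.3 ; w8 x@171 102.1612881315761 y 102.12745982755854
2.0 -16.2 ; 2.05 -13.4 ; 2.1 -10.8 ; 2.15 -8.3 ; 2.2 -6.1 ; 2.25 -4.0 ; 2.3 -2.1 ; 2.35 -0.4 ; 2.4 1.1 ; 2.45 2.4 ; w11 x@171 101.50542107580907 y 101.94729497771758
[100.36 174.51] [-0.13 -0.05  0.17]
[ 680.93 -145.06    0.  ]
```

Views agree: flap angle ≈2.38, bar at case x≈102, z≈171. Going above the bar.

Run:
```python
from h import *
plan([([680.2,-144.9,178],1.302,6)],0.62)
```

```text
[[[0.0187, 0.0163, 0.0029], [-0.0, -0.0, -0.0], 0.62], [[0.0187, 0.0163, 0.0029], [-0.0, -0.0, -0.0], 0.62], [[0.0187, 0.0163, 0.0029], [-0.0, -0.0, -0.0], 0.62], [[0.0187, 0.0163, 0.0029], [-0.0, -0.0, -0.0], 0.62], [[0.0187, 0.0163, 0.0029], [-0.0, -0.0, -0.0], 0.62], [[0.0187, 0.0163, 0.0029], [-0.0, -0.0, -0.0], 0.62]]
```

Emit:
carry_out --rows '[[[0.0187,0.0163,0.0029],[0,0,0],0.6],[[0.0187,0.0163,0.0029],[0,0,0],0.6],[[0.0187,0.0163,0.0029],[0,0,0],0.6],[[0.0187,0.0163,0.0029],[0,0,0],0.6],[[0.0187,0.0163,0.0029],[0,0,0],0.6],[[0.0187,0.0163,0.0029],[0,0,0],0.6],[[0,0,0],[0,0,0],0.6],[[0,0,0],[0,0,0],0.6],[[0,0,0],[0,0,0],0.6]]'

```text
t: 17.35
ee_pos: [679.9, -145.4, 177.5]
orientation: [-2.499, -1.9, 0.004]
ft_force: [-0.2, -0.3, 0.4]
width: 35.3
```

Run:
```python
from h import *
p,R,o=pose();print(p,R.as_rotvec(),o['t'],o['width']);im=save('wrist','wrist12.png');np.savez('w12.npz',p=p,r=R.as_rotvec())
```

```text
[ 679.91087862 -145.3663738   177.53095619] [-2.49893884 -1.89974266  0.00378531] 17.35 35.27238832231631
```

View pics/wrist12.png

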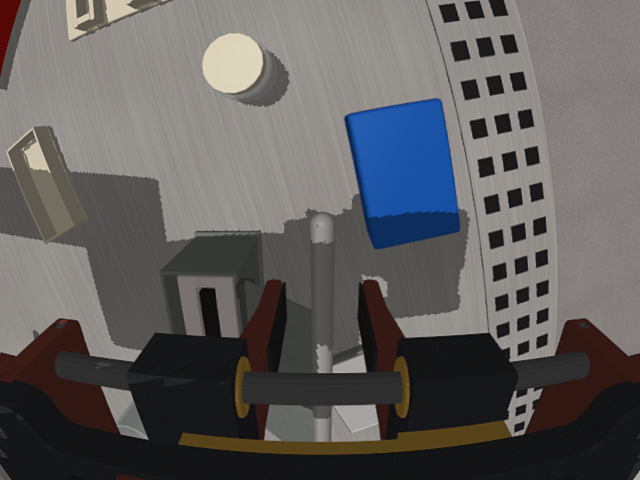

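The bar is centred at column 321 between the fingers, with its end 33 mm ahead as expected. Descend and pinch.

Emit:
carry_out --rows '[[[0,0,0.015],[0,0,0],0.6],[[0,0,0.02],[0,0,0],0.6],[[0,0,0.018],[0,0,0],0.6],[[0,0,0.0085],[0,0,0],0.6],[[0,0,0],[0,0,0],0.6],[[0,0,0],[0,0,0],0.75],[[0,0,0],[0,0,0],1],[[0,0,0],[0,0,0],1],[[0,0,0],[0,0,0],1],[[0,0,0],[0,0,0],1],[[0,0,0],[0,0,0],1]]'

```text
t: 18.32
ee_pos: [680.1, -145.2, 119.2]
orientation: [-2.5, -1.9, 0.002]
ft_force: [-5.6, 0.1, 5.6]
width: 13.5
```

Run:
```python
from h import *
p,R,o=pose();print(p,R.as_rotvec(),o['t'],o['width'],o['ft_force'])
th=[2.38]
def seg(t0,t1,n):
    t=np.linspace(t0,t1,n+1);x=40-85*np.cos(t);z=85*np.sin(t)
    print([[round(a/1000,4),round(b/1000,4)] for a,b in zip(np.diff(x),-np.diff(z))])
seg(2.38,2.02,12);seg(2.02,1.58,12);seg(1.58,1.14,12);seg(1.14,.7,12);seg(.7,.34,12);seg(.34,.1,12);seg(.1,0,10)
```

```text
[ 680.13348053 -145.20246896  119.16498195] [-2.49983225e+00 -1.90017388e+00  2.36068763e-03] 18.3167 13.538091116674966 [-5.56509924  0.06657849  5.58164642]
[[np.float64(-0.0018), np.float64(-0.0018)], [np.float64(-0.0018), np.float64(-0.0018)], [np.float64(-0.0019), np.float64(-0.0017)], [np.float64(-0.0019), np.float64(-0.0017)], [np.float64(-0.002), np.float64(-0.0016)], [np.float64(-0.002), np.float64(-0.0015)], [np.float64(-0.0021), np.float64(-0.0015)], [np.float64(-0.0021), np.float64(-0.0014)], [np.float64(-0.0022), np.float64(-0.0013)], [np.float64(-0.0022), np.float64(-0.0013)], [np.float64(-0.0022), np.float64(-0.0012)], [np.float64(-0.0023), np.float64(-0.0011)]]
[[np.float64(-0.0028), np.float64(-0.0013)], [np.float64(-0.0029), np.float64(-0.0012)], [np.float64(-0.0029), np.float64(-0.0011)], [np.float64(-0.003), np.float64(-0.001)], [np.float64(-0.003), np.float64(-0.0009)], [np.float64(-0.003), np.float64(-0.0008)], [np.float64(-0.003), np.float64(-0.0007)], [np.float64(-0.0031), np.float64(-0.0005)], [np.float64(-0.0031), np.float64(-0.0004)], [np.float64(-0.0031), 
[... 1878 characters left out ...]
0.0004), np.float64(0.0017)], [np.float64(-0.0004), np.float64(0.0017)], [np.float64(-0.0003), np.float64(0.0017)], [np.float64(-0.0003), np.float64(0.0017)], [np.float64(-0.0003), np.float64(0.0017)], [np.float64(-0.0002), np.float64(0.0017)], [np.float64(-0.0002), np.float64(0.0017)]]
[[np.float64(-0.0001), np.float64(0.0008)], [np.float64(-0.0001), np.float64(0.0008)], [np.float64(-0.0001), np.float64(0.0008)], [np.float64(-0.0001), np.float64(0.0008)], [np.float64(-0.0), np.float64(0.0008)], [np.float64(-0.0), np.float64(0.0008)], [np.float64(-0.0), np.float64(0.0008)], [np.float64(-0.0), np.float64(0.0008)], [np.float64(-0.0), np.float64(0.0008)], [np.float64(-0.0), np.float64(0.0008)]]
```

The pinch holds (13.5 mm). The ~8 N load is along the flap's swing toward its stop, so closing will relieve it. Swing begins.

Emit:
carry_out --rows '[[[0,-0.0018,-0.0018],[0,0,0],1],[[0,-0.0018,-0.0018],[0,0,0],1],[[0,-0.0019,-0.0017],[0,0,0],1],[[0,-0.0019,-0.0017],[0,0,0],1],[[0,-0.002,-0.0016],[0,0,0],1],[[0,-0.002,-0.0015],[0,0,0],1]]'

```text
t: 18.82
ee_pos: [671.2, -142.7, 128.8]
orientation: [2.5, 1.9, 0.002]
ft_force: [3.4, -2.6, -1.7]
width: 13.2
```

Emit:
carry_out --rows '[[[0,-0.0021,-0.0015],[0,0,0],1],[[0,-0.0021,-0.0014],[0,0,0],1],[[0,-0.0022,-0.0013],[0,0,0],1],[[0,-0.0022,-0.0013],[0,0,0],1],[[0,-0.0022,-0.0012],[0,0,0],1],[[0,-0.0023,-0.0011],[0,0,0],1]]'

```text
t: 19.32
ee_pos: [660.0, -139.5, 137.8]
orientation: [2.498, 1.898, 0.005]
ft_force: [5.1, -3.3, 3.2]
width: 12.9
```

Emit:
carry_out --rows '[[[0,-0.0028,-0.0013],[0,0,0],1],[[0,-0.0029,-0.0012],[0,0,0],1],[[0,-0.0029,-0.0011],[0,0,0],1],[[0,-0.003,-0.001],[0,0,0],1],[[0,-0.003,-0.0009],[0,0,0],1],[[0,-0.003,-0.0008],[0,0,0],1]]'

```text
t: 19.82
ee_pos: [644.0, -134.9, 145.2]
orientation: [2.496, 1.897, 0.008]
ft_force: [5.3, -2.8, 5.8]
width: 13.4
```

Run:
```python
from h import *
p,R,o=pose();print(p,o['t'],o['width'],o['ft_force'],o['moment'])
im=save('wrist','wrist13.png');im2=save('side','side13.png')
a=cv2.resize(im[150:470,120:520,::-1],(400,320));b=cv2.resize(im2[90:230,270:410,::-1],(400,400))
cv2.imwrite('pics/z14.png',np.hstack([cv2.copyMakeBorder(a,0,80,0,0,0),b]))
```

```text
[ 643.95729284 -134.93343389  145.24241255] 19.8167 13.364227016289599 [ 5.31701082 -2.76945708  5.80855075] [-0.6272267  -1.03831147  0.07911027]
```

View pics/z14.png

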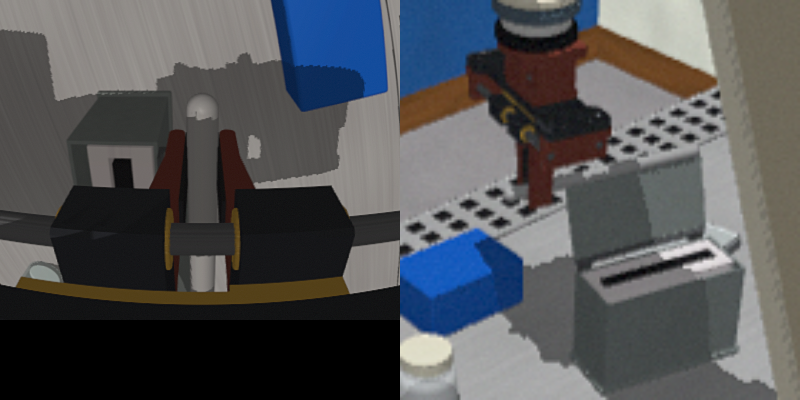

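The bar is held squarely between the fingers and the flap is nearly upright. Continuing.

Emit:
carry_out --rows '[[[0,-0.003,-0.0008],[0,0,0],1],[[0,-0.0031,-0.0007],[0,0,0],1],[[0,-0.0031,-0.0006],[0,0,0],1],[[0,-0.0031,-0.0005],[0,0,0],1],[[0,-0.0031,-0.0003],[0,0,0],1],[[0,-0.0031,-0.0002],[0,0,0],1]]'

```text
t: 20.42
ee_pos: [624.4, -129.5, 147.2]
orientation: [2.499, 1.899, 0.004]
ft_force: [3.7, -2.3, 6.2]
width: 13.6
```

Emit:
carry_out --rows '[[[0,-0.0031,-0.0002],[0,0,0],1],[[0,-0.0031,0.0001],[0,0,0],1],[[0,-0.0031,0.0002],[0,0,0],1],[[0,-0.0031,0.0003],[0,0,0],1],[[0,-0.0031,0.0004],[0,0,0],1],[[0,-0.0031,0.0006],[0,0,0],1]]'

```text
t: 20.92
ee_pos: [604.8, -124.1, 144.2]
orientation: [2.501, 1.901, 0.0]
ft_force: [1.7, -1.2, 5.3]
width: 13.1
```

Emit:
carry_out --rows '[[[0,-0.003,0.0007],[0,0,0],1],[[0,-0.003,0.0008],[0,0,0],1],[[0,-0.003,0.0009],[0,0,0],1],[[0,-0.0029,0.001],[0,0,0],1],[[0,-0.0029,0.0011],[0,0,0],1],[[0,-0.0029,0.0012],[0,0,0],1]]'

```text
t: 21.42
ee_pos: [587.6, -119.2, 137.8]
orientation: [-2.501, -1.901, 0.0]
ft_force: [3.2, -0.6, -0.4]
width: 13.3
```

Emit:
carry_out --rows '[[[0,-0.0028,0.0014],[0,0,0],1],[[0,-0.0028,0.0015],[0,0,0],1],[[0,-0.0027,0.0016],[0,0,0],1],[[0,-0.0026,0.0017],[0,0,0],1],[[0,-0.0026,0.0017],[0,0,0],1],[[0,-0.0025,0.0018],[0,0,0],1]]'

```text
t: 21.92
ee_pos: [572.4, -114.8, 128.3]
orientation: [-2.501, -1.901, -0.0]
ft_force: [3.8, 2.3, 1.1]
width: 13.1
```

Emit:
carry_out --rows '[[[0,-0.0024,0.0019],[0,0,0],1],[[0,-0.0024,0.002],[0,0,0],1],[[0,-0.0023,0.0021],[0,0,0],1],[[0,-0.0022,0.0022],[0,0,0],1],[[0,-0.0021,0.0023],[0,0,0],1],[[0,-0.0021,0.0023],[0,0,0],1]]'

```text
t: 22.42
ee_pos: [559.5, -111.3, 115.5]
orientation: [-2.501, -1.901, -0.001]
ft_force: [4.5, 3.5, 0.8]
width: 13.1
```

```bash
cat > th.py <<'E'
from h import *
p,R,o=pose();x=(p[0]-552.2)*.9642+(p[1]+225.8)*-.2653
print(p,o['t'],o['width'],o['ft_force'],'casex',x,'th',np.arccos(np.clip((40-x)/85,-1,1)),'th_z',np.arcsin(np.clip((p[2]+53-114)/85,-1,1)))
E
python3 th.py
```

```text
[ 559.49025914 -111.34310848  115.45826844] 22.4167 13.08972246637611 [4.47502029 3.48621178 0.83682412] casex -23.336145459363056 th 0.7300648968285726 th_z 0.695390754547877
```

Emit:
carry_out --rows '[[[0,-0.0016,0.002],[0,0,0],1],[[0,-0.0016,0.002],[0,0,0],1],[[0,-0.0015,0.0021],[0,0,0],1],[[0,-0.0014,0.0021],[0,0,0],1],[[0,-0.0014,0.0022],[0,0,0],1],[[0,-0.0013,0.0022],[0,0,0],1],[[0,-0.0012,0.0022],[0,0,0],1],[[0,-0.0012,0.0023],[0,0,0],1]]'

```text
t: 23.08
ee_pos: [548.5, -108.3, 98.3]
orientation: [-2.501, -1.901, -0.0]
ft_force: [3.1, 5.0, 1.5]
width: 13.3
```

Emit:
carry_out --rows '[[[0,-0.0011,0.0023],[0,0,0],1],[[0,-0.001,0.0023],[0,0,0],1],[[0,-0.001,0.0024],[0,0,0],1],[[0,-0.0009,0.0024],[0,0,0],1],[[0,-0.0006,0.0016],[0,0,0],1],[[0,-0.0005,0.0016],[0,0,0],1],[[0,-0.0005,0.0016],[0,0,0],1],[[0,-0.0005,0.0016],[0,0,0],1]]'

```text
t: 23.75
ee_pos: [542.2, -106.5, 82.4]
orientation: [-2.5, -1.9, 0.001]
ft_force: [1.9, 5.1, 2.7]
width: 13.1
```

Emit:
carry_out --rows '[[[0,-0.0004,0.0016],[0,0,0],1],[[0,-0.0004,0.0017],[0,0,0],1],[[0,-0.0004,0.0017],[0,0,0],1],[[0,-0.0003,0.0017],[0,0,0],1],[[0,-0.0003,0.0017],[0,0,0],1]]'

```text
t: 24.17
ee_pos: [540.0, -105.9, 73.9]
orientation: [-2.5, -1.9, 0.002]
ft_force: [-0.4, 4.8, 3.1]
width: 13.1
```

```bash
python3 th.py
python3 - <<'E'
from h import *
im=save('wrist','wrist14.png');im2=save('side','side14.png')
a=cv2.resize(im[150:470,120:520,::-1],(400,320));b=cv2.resize(im2[110:230,290:410,::-1],(400,400))
cv2.imwrite('pics/z15.png',np.hstack([cv2.copyMakeBorder(a,0,80,0,0,0),b]))
E
```

```text
[ 539.9866466  -105.91299327   73.88910205] 24.1667 13.114324614901637 [-0.41628295  4.77069173  3.12689512] casex -43.58213823288361 th 0.18290603329282132 th_z 0.15222370333453616
```

View pics/z15.png

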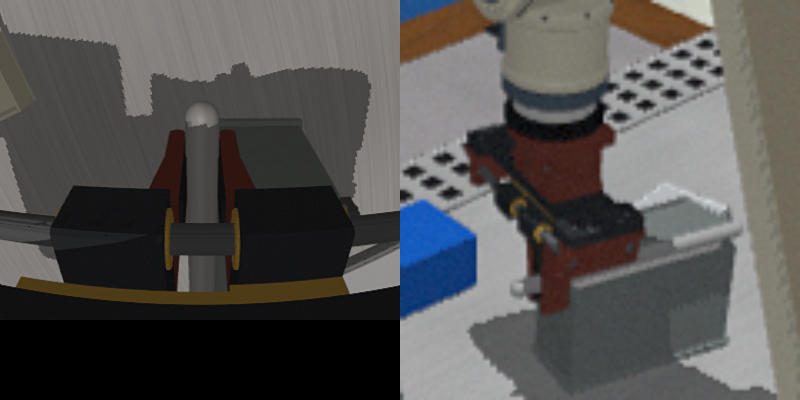

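The flap is almost shut, with the bar still pinched. I'll take the last ~13 mm slowly, watching for contact force.

Emit:
carry_out --rows '[[[0,-0.0002,0.001],[0,0,0],1],[[0,-0.0002,0.001],[0,0,0],1],[[0,-0.0002,0.001],[0,0,0],1],[[0,-0.0001,0.001],[0,0,0],1],[[0,-0.0001,0.001],[0,0,0],1],[[0,-0.0001,0.001],[0,0,0],1],[[0,-0.0001,0.001],[0,0,0],1],[[0,-0.0001,0.001],[0,0,0],1]]'

```text
t: 24.93
ee_pos: [538.6, -105.5, 65.8]
orientation: [-2.499, -1.899, 0.003]
ft_force: [-0.1, 5.9, 1.4]
width: 13.4
```

Emit:
carry_out --rows '[[[0,0,0.0008],[0,0,0],1],[[0,0,0.0008],[0,0,0],1],[[0,0,0.0008],[0,0,0],1],[[0,0,0.0008],[0,0,0],1],[[0,0,0],[0,0,0],1]]'

```text
t: 25.35
ee_pos: [538.2, -105.4, 62.4]
orientation: [-2.499, -1.899, 0.003]
ft_force: [-0.6, 5.9, 1.7]
width: 13.1
```

Emit:
carry_out --rows '[[[0,0,0.0008],[0,0,0],1],[[0,0,0.0008],[0,0,0],1],[[0,0,0],[0,0,0],1]]'

```text
t: 25.6
ee_pos: [538.0, -105.4, 60.8]
orientation: [-2.499, -1.899, 0.004]
ft_force: [-1.4, 5.8, 2.0]
width: 13.0
```

Emit:
carry_out --rows '[[[0,0,0.0008],[0,0,0],1],[[0,0,0.0008],[0,0,0],1],[[0,0,0],[0,0,0],1]]'

```text
t: 25.85
ee_pos: [537.9, -105.4, 59.1]
orientation: [-2.498, -1.899, 0.004]
ft_force: [0.3, 6.4, 0.1]
width: 13.2
```

Emit:
carry_out --rows '[[[0,0,0.0008],[0,0,0],1],[[0,0,0.0008],[0,0,0],1],[[0,0,0],[0,0,0],1]]'

```text
t: 26.1
ee_pos: [537.8, -105.3, 57.4]
orientation: [-2.498, -1.899, 0.004]
ft_force: [-0.8, 6.2, 1.5]
width: 12.7
```

Emit:
carry_out --rows '[[[0,0,0.0008],[0,0,0],1],[[0,0,0.0008],[0,0,0],1],[[0,0,0],[0,0,0],1]]'

```text
t: 26.35
ee_pos: [537.8, -105.3, 55.9]
orientation: [-2.498, -1.899, 0.004]
ft_force: [-0.6, 6.0, 1.6]
width: 13.1
```

Run:
```python
from h import *
p,R,o=pose()
im2=save('side','side15.png')
cv2.imwrite('pics/z16.png',cv2.resize(im2[130:220,300:405,::-1],None,fx=7,fy=6,interpolation=cv2.INTER_CUBIC))
im=save('wrist','wrist15.png')
```

```text
(no output)
```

View pics/z16.png

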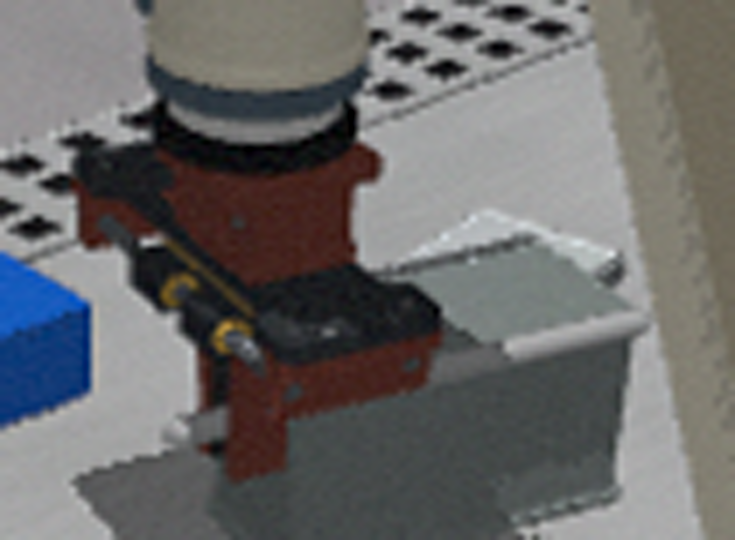

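View pics/wrist15.png

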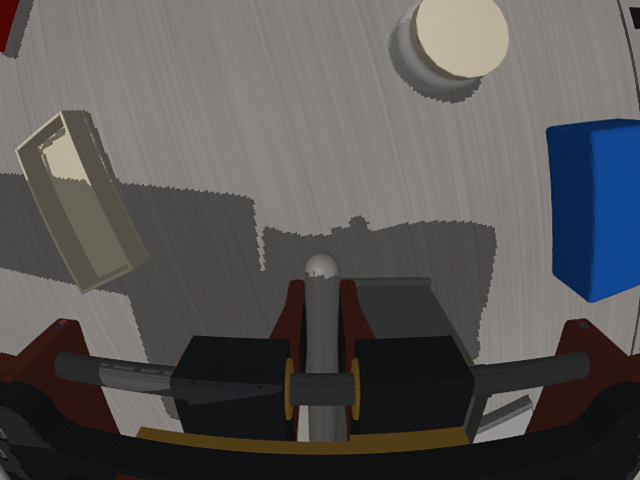

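Run:
```python
from h import *
np.set_printoptions(precision=1,suppress=True)
CYv=-.2685;xh=np.array([np.cos(CYv),np.sin(CYv),0]);yh=np.array([-np.sin(CYv),np.cos(CYv),0]);c0=np.array([552.2,-225.8,0])
for th in(-.05,0,.05,.1):
    x,z=40-85*np.cos(th),114+85*np.sin(th)
    for y in(145,-80): print(th,y,(proj('side',c0+xh*x+yh*y+[0,0,z])[0]-[300,130])*[7,6])
# rim line for reference
for y in(80,-80): print('rim -x corner',(proj('side',c0+xh*-34+yh*y+[0,0,108])[0]-[300,130])*[7,6],(proj('side',c0+xh*-34+yh*y)[0]-[300,130])*[7,6])
```

```text
-0.05 145 [162.4 440.2]
-0.05 -80 [646.6 321.3]
0 145 [162.7 432.6]
0 -80 [647.9 314. ]
0.05 145 [162.7 424.8]
0.05 -80 [648.9 306.4]
0.1 145 [162.5 416.7]
0.1 -80 [649.6 298.6]
rim -x corner [295.  395.4] [284.5 577.6]
rim -x corner [631.5 313.3] [605.  492.3]
```

The bar ends fall within about 0.03 rad of shut. I'll keep feeling for the stop.

Emit:
carry_out --rows '[[[0,0,0.0008],[0,0,0],1],[[0,0,0.0008],[0,0,0],1],[[0,0,0],[0,0,0],1]]'

```text
t: 26.7
ee_pos: [537.7, -105.3, 54.2]
orientation: [-2.498, -1.899, 0.004]
ft_force: [-1.2, 6.5, 0.8]
width: 13.5
```

Emit:
carry_out --rows '[[[0,0,0.0008],[0,0,0],1],[[0,0,0.0008],[0,0,0],1],[[0,0,0],[0,0,0],1]]'

```text
t: 26.95
ee_pos: [537.7, -105.3, 52.8]
orientation: [-2.498, -1.899, 0.004]
ft_force: [-1.6, 6.2, 2.2]
width: 13.5
```

Run:
```python
from h import *
im2=save('side','side16.png')
cv2.imwrite('pics/z17.png',cv2.resize(im2[130:220,300:405,::-1],None,fx=7,fy=6,interpolation=cv2.INTER_CUBIC))
im=save('wrist','wrist16.png')
for n in(13,14,15,16):
    g=cv2.imread(f'pics/wrist{n}.png').sum(2)//3;print(n,g[310,290:355].tolist())
a=cv2.imread('pics/side15.png').astype(int).sum(2)/3;b=cv2.imread('pics/side16.png').astype(int).sum(2)/3
for u in(380,385,388): print(u,a[176:192,u].tolist(),b[176:192,u].tolist())
```

```text
13 [32, 32, 32, 29, 32, 30, 30, 31, 30, 31, 29, 31, 28, 14, 15, 12, 14, 37, 68, 75, 76, 75, 77, 75, 75, 77, 76, 78, 78, 76, 77, 77, 78, 77, 77, 77, 78, 77, 75, 75, 75, 74, 74, 73, 72, 72, 65, 42, 14, 15, 16, 19, 30, 31, 32, 31, 32, 29, 31, 32, 31, 32, 30, 30, 31]
14 [29, 28, 26, 28, 27, 28, 28, 27, 27, 28, 29, 30, 23, 13, 12, 14, 37, 62, 66, 67, 68, 68, 69, 71, 72, 72, 71, 73, 74, 75, 75, 74, 73, 72, 73, 70, 70, 68, 67, 68, 67, 70, 70, 69, 67, 67, 66, 54, 31, 12, 12, 16, 26, 29, 27, 27, 27, 27, 27, 28, 26, 28, 28, 28, 27]
15 [28, 28, 27, 29, 26, 29, 27, 28, 29, 27, 26, 27, 24, 14, 11, 17, 50, 64, 67, 69, 68, 69, 70, 72, 73, 75, 75, 75, 74, 74, 72, 70, 70, 69, 69, 70, 69, 71, 70, 71, 71, 70, 69, 68, 66, 65, 65, 59, 40, 14, 13, 16, 27, 28, 28, 27, 28, 27, 29, 27, 28, 28, 29, 27, 26]
16 [28, 28, 29, 27, 29, 27, 26, 29, 28, 28, 27, 27, 25, 15, 12, 16, 51, 64, 66, 67, 68, 69, 70, 72, 74, 75, 75, 74, 73, 72, 72, 71, 70, 67, 70, 69, 70, 70, 72, 70, 71, 70, 70, 67, 66, 65, 65, 58, 40, 14, 12, 18, 27, 28, 28, 29, 27, 29, 27, 28, 27, 28, 27, 27, 29]
380 [125.33333333333333, 125.0, 122.66666666
[... 813 characters left out ...]
333333, 125.33333333333333, 120.66666666666667, 132.33333333333334, 173.66666666666666, 165.0, 143.66666666666666, 110.0, 73.66666666666667, 71.33333333333333, 75.0, 71.0]
388 [82.33333333333333, 142.0, 165.66666666666666, 139.33333333333334, 120.33333333333333, 131.33333333333334, 165.66666666666666, 168.33333333333334, 147.66666666666666, 125.33333333333333, 84.66666666666667, 67.66666666666667, 70.0, 71.0, 71.0, 68.33333333333333] [84.66666666666667, 139.33333333333334, 168.33333333333334, 158.0, 131.33333333333334, 120.66666666666667, 127.33333333333333, 169.0, 164.33333333333334, 148.66666666666666, 118.0, 77.33333333333333, 70.66666666666667, 68.33333333333333, 67.0, 70.33333333333333]
```

View pics/z17.png

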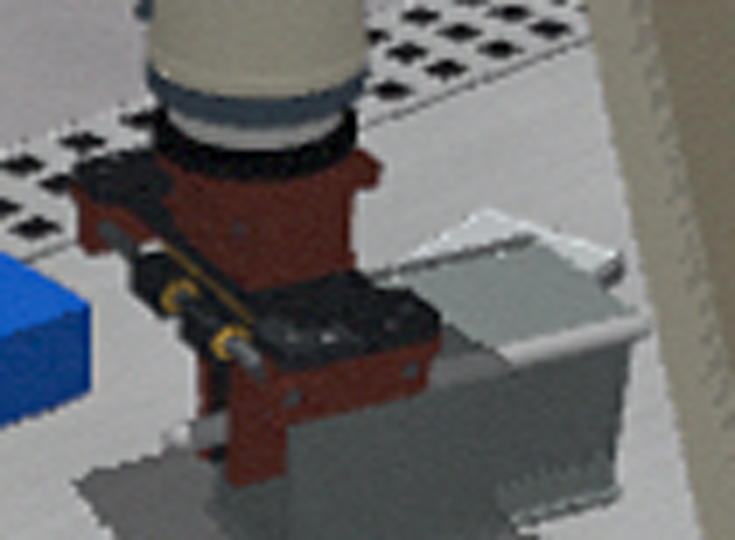

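The bar is still moving down with the fingers (about 0.9 px), with no slip, so it isn't quite shut yet. Continuing.

Emit:
carry_out --rows '[[[0,0,0.0008],[0,0,0],1],[[0,0,0.0008],[0,0,0],1],[[0,0,0],[0,0,0],1]]'

```text
t: 27.3
ee_pos: [537.7, -105.3, 52.4]
orientation: [-2.498, -1.899, 0.004]
ft_force: [-5.6, 7.4, 15.9]
width: 13.5
```

Emit:
carry_out --rows '[[[0,0,0.0008],[0,0,0],1],[[0,0,0.0008],[0,0,0],1],[[0,0,0],[0,0,0],1]]'

```text
t: 27.55
ee_pos: [537.8, -105.3, 52.1]
orientation: [-2.498, -1.899, 0.004]
ft_force: [-10.4, 7.8, 29.4]
width: 13.1
```

The stop is reached firmly. Easing the pressure off, then releasing.

Emit:
carry_out --rows '[[[0,0,-0.001],[0,0,0],1],[[0,0,-0.001],[0,0,0],1],[[0,0,-0.0003],[0,0,0],1],[[0,0,0],[0,0,0],1]]'

```text
t: 27.88
ee_pos: [537.7, -105.3, 52.5]
orientation: [-2.498, -1.899, 0.004]
ft_force: [-2.7, 7.0, 8.3]
width: 13.2
```

Emit:
carry_out --rows '[[[0,0,0],[0,0,0],0.8],[[0,0,0],[0,0,0],0.7],[[0,0,0],[0,0,0],0.62],[[0,0,0],[0,0,0],0.62],[[0,0,0],[0,0,0],0.62]]'

```text
t: 28.3
ee_pos: [539.8, -106.4, 52.4]
orientation: [-2.501, -1.901, 0.001]
ft_force: [0.1, -0.2, 0.4]
width: 33.2
```

Emit:
carry_out --rows '[[[0,0,-0.008],[0,0,0],0.62],[[0,0,-0.015],[0,0,0],0.62],[[0,0,-0.025],[0,0,0],0.62],[[0,0,-0.035],[0,0,0],0.62],[[0,0,-0.035],[0,0,0],0.62],[[0,0,-0.03],[0,0,0],0.62],[[0,0,0],[0,0,0],0.62],[[0,0,0],[0,0,0],0.62]]'

```text
t: 28.97
ee_pos: [541.3, -106.5, 203.1]
orientation: [2.498, 1.899, 0.005]
ft_force: [-0.5, 0.5, -0.8]
width: 33.3
```

Run:
```python
from h import *
p,R,o=pose();print(p,o['t'],o['ft_force'],o['width'])
save('wrist','wrist17.png');im=save('side','side17.png')
save('top','top17.png')
cv2.imwrite('pics/z18.png',cv2.resize(im[130:230,290:405,::-1],None,fx=6,fy=6,interpolation=cv2.INTER_CUBIC))
```

```text
[ 541.34753143 -106.52963024  203.05676359] 28.9667 [-0.4802634   0.45540501 -0.80219865] 33.28697524856755
```

View pics/z18.png

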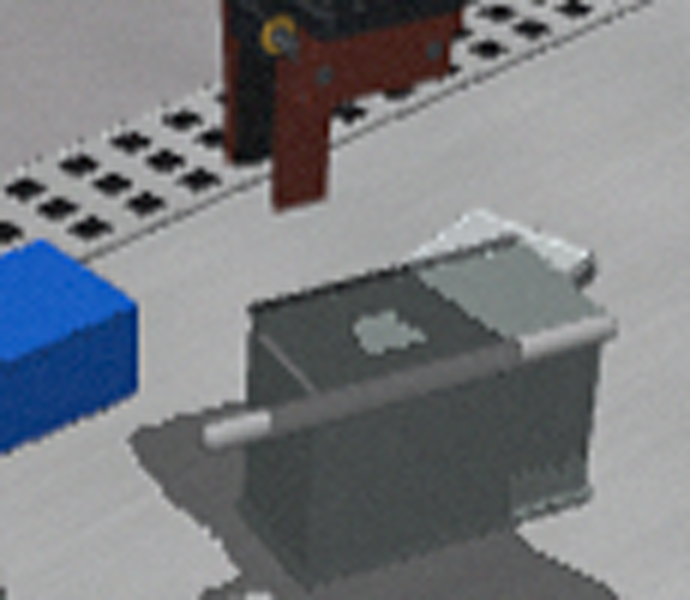

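View pics/wrist17.png

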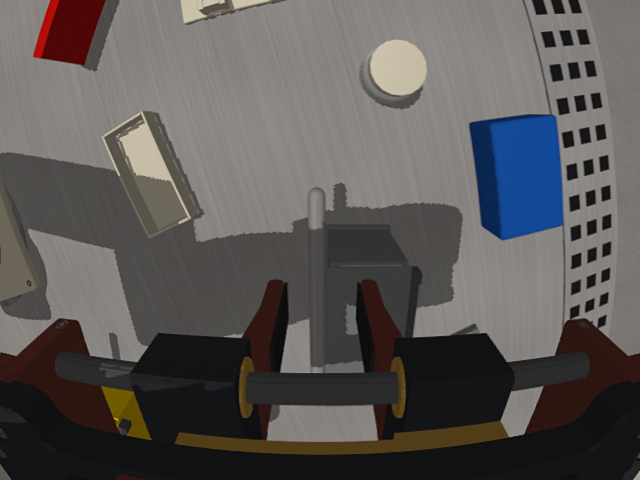

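View pics/top17.png

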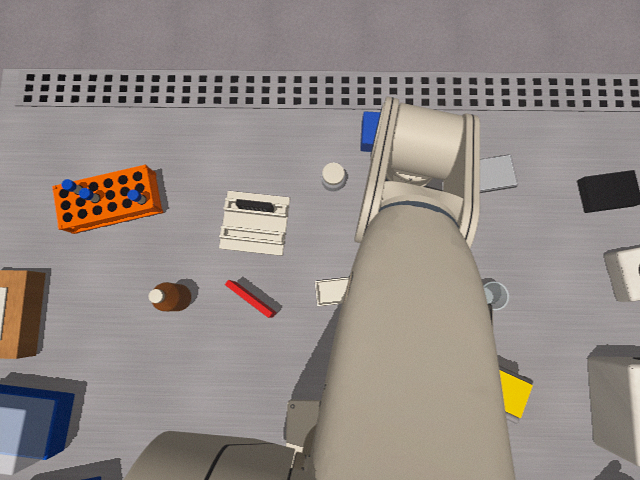

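The flap is shut level (bar from (205,435) to (615,325) in the side zoom). The small plate is still in the rack, the visible bystanders are where they were, and the gripper is well clear. Handing in.

```bash
python3 -c "
from workcell import close_job
print(close_job())"
```

```text
the job is handed in; nothing more can be done
None
```

The black plate is in the grey case's slot and the flap is shut; I handed the job in at about 29 s of the 72 s allowed. I inserted the plate, pushed it down until it stopped, then pinched the flap's bar and lowered it all the way to its stop without letting go.

**Last checks**
- **Plate:** it stopped firmly with the fingertips at a height of about 108 mm, the slot's mouth. It looked flush in both the wrist and side pictures before I closed the flap.
- **Flap:** the stop was felt clearly, peaking at about 29 N of pressure, which I eased off before releasing. Afterwards the side picture shows the flap level and shut, with the gripper well clear and reading no force.
- **Surroundings:** the small plate is still in the rack. The bystanders I could see have not moved. In the last top view the arm hid part of the trough, beaker and tip box.

**What disagreed**
- **Fingertip position:** the real fingertips sit about 36 mm behind the reported TCP. My first grasp therefore closed above the plate without gripping it. I measured the offset by touching the plate's top lightly and used it from then on.
- **Flap's shut height:** the flap met its stop about 8 mm lower than I had reckoned, and I don't know why. I followed the contact force and pictures instead.

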